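# Refill the cap feeder with a batch of gold jar caps

### The arm

A 6-joint arm with a two-finger parallel gripper is mounted at the origin on the work surface. World frame = base frame: x ahead of the robot, y to its left, z up, the work surface at z = 0. Lengths are in m, angles in degrees, forces in N, time in s.
With the tool pointing down it reaches from about 0.3 to 0.75 m from the base axis. Payload 8.5 kg.
Tool frame: the origin (TCP) lies between the finger pads, 19 mm behind the fingertips; this is the grasp point; z points along the fingers, y is the line along which they close (so a half turn about z gives the same grasp; the last joint's range is limited). The gripper opens to 85 mm and grips with 20 to 120 N. Pads are 22 mm wide; open, the fingers measure 114 mm over their backs; the gripper's body (76 mm by 85 mm) begins 54 mm behind the grasp point. The pads swing forward as they close: fully open they stand 13 mm farther back than shut.
Start: joints at [-83.554, 21.807, 74.336, -0, 83.858, -12.336], TCP at [0.177, -0.521, 0.25] pointing down, gripper open.
Joint ranges: [-178.18, 178.18], [-50.72, 133.34], [12.68, 142.11], [-81.47, 261.47], [9.98, 163.14], [-165.26, 165.26]. Speed limits (degrees/s): [136.94, 136.94, 180, 180, 180, 180].

### API

Orientations are given as a 3x3 rotation matrix whose columns are the frame's x, y, z axes.
In Python, from rig import env gives the robot as it stands. The module is installed in compiled form; this text tells all that it offers.
- The arm moves only by the tool jog_arm, never from a script. Its argument "targets" is a list of rows, each a list of 6 numbers: the shift along the tool's x, y, z in cm, then the turn, a rotation vector about the tool's x, y, z in degrees. A call has 1 to 8 rows; each row is the pose to reach, as a shift and turn from the pose commanded when the call began, along the tool's axes at that moment; what a row does not reach only later rows make up. A row lasts 1/12 s, in which the tool goes at most 41.7 mm and 7.16 degrees, less where a joint would pass 70% of its speed; a pose out of reach is approached as far as the arm can. A call with a gripper value outside its range is refused whole. "hand" is the opening, from 0 (shut) to 1 (fully open), set as the call begins (left out, the last holds). The fingers move at their own pace and stop on an object; "newtons" is the grip in N (left out, the last holds). Time passes only in rows, so rows that repeat a pose let the fingers close. It gives the time, the measured TCP pose, the force, the opening and the grip force at its end, in the units of the state.
- env.observe(): the state, without advancing time (a new reading comes with each control period).
- env.get_image(name): name is "scene" or "top" or "wrist"; returns a dict with "frame" (480x640x3 uint8, red, green, blue), "depth" (480x640 float32, m along the optical axis (not along the pixel's ray), 0 where there is no reading), "fovy" (degrees; the focal length in pixels is half the picture's height over the tangent of half this angle, whatever the lens; pixels are square), "cx", "cy" (the principal point, pixels), "cam_to_world" (4x4, takes a point from camera to world coordinates). Camera axes: x right, y down, z forward; pixel columns grow to the right and rows downward; lengths in m; the calibration is good to about 2 mm. The wrist camera is an equidistant fisheye: a pixel r from the principal point sees the ray r / f radians off the axis. A picture is of the moment at which its call begins.
- env.close_job(): hands the job in; it is judged then, once.
Trained networks look in the newest picture that a camera, given by its name, has taken for a name from the list of things; names that differ only in an ending like _2 or _b are one class to them, and where a whole thing is asked for, a point or a joint stands for the part that bears it (a point fixed in the world has none). Each returns a list of dicts, best first, with "score" (0 to 1); they miss things now and then, are a little off and sometimes report something else, mostly with a low value. They report only what shows in the picture. A call takes as long as a camera call. They do not tell look-alikes from the thing itself.
- env.regions_of(camera, target): "pixels" (480x640 bool, what is visible of it) and "point" ([row, column] in pixels, amid what is visible of it).
The state is a dict: "time_s": time; "q": joint angles; "qvel": joint speeds; "joint_efforts": joint torques, N m; "position": TCP position; "tool_rot": TCP orientation; "ft_force": force on the tool from outside, world axes, zero at the start; "wrist_torque": the same for the moment, N m; "grip_width": finger opening in m; "gripper_force": force on a finger pad.
Only numpy, scipy, OpenCV 4.12 (cv2) and the standard library are available. Lean on these libraries where they do the work, as an engineer would, in place of code of your own. Each camera call takes 0.05 s, during which the arm holds its last target. There are 200 camera calls.

### The job

Refill the cap feeder: first lift its red-knobbed lever all the way so that the blue hold-down pad stands clear of the hopper, then gather every loose gold cap from the counter into the scoop tray with the one already there, carry the tray over and tip the whole batch out over its spout into the hopper. Finish with every gold cap in the hopper, the tray standing upright back on its blue mat, and the lever pushed fully down again. Leave the white caps, the amber bottle and the white jar where they are; any gold cap that goes astray after the tray was tipped may simply be put into the hopper directly.

Things in the scene. Friction and masses are not known exactly. Their poses are not given: they have to be found in the camera images.
- feeder: Cap feeder, fixed; place and yaw (to 0.2 rad) vary. Origin: hopper's centre on the counter; x away from the robot at yaw 0, y left, z up. Hopper: open steel bin 160 (x) by 180 (y) outside, walls 5, rim at z 95, inner floor at z 21 (+y side) to 39. White head column on the +y side: x +-70, y 160..250, 180 high; grey lugs (x +-51..69, y 102..167, to z 151) carry the hinge.
- hopper_mouth (a point): Centre of the hopper's open mouth, level with the rim (95 above the counter); axes as the feeder's. With the lever raised the pad leaves the mouth free from y = -85 to about y = +55.
- lever_hinge (a point): Point on the lever's hinge axis abreast of the knob: feeder (-125, 125, 130). The axis runs along feeder x; axes as the feeder's. The 14 mm hinge shaft spans feeder x -135..70.
- lever (a joint): Angle of lever and blue hold-down pad (one rigid piece): 0 = fully down (pad just inside the hopper mouth), 1.3 rad = fully raised (stop). Starts at 0 to 0.2. A stiff hinge (2 to 4 N at the knob) that stays where it is left. As it grows the knob rises and moves to feeder +y.
- lever_knob (a point): Centre of the red knob: a cylinder 22 in diameter, 24 long along feeder x, in front of the hopper with 33 free to its wall, on a 10 mm rod. It circles the hinge point at radius 101.6: at angle q it lies at feeder y = 125 - 101.6 cos(q - 0.178), z = 130 + 101.6 sin(q - 0.178). Pinch it from above across its end faces (closing along feeder x).
- mat: Thin blue mat 220 (x) by 130 (y), 3 thick, fixed to the counter: the tray's place. Origin at the centre of its underside.
- tray: Aluminium scoop tray, loose, 0.18 to 0.28 kg empty, starts on the mat. Origin: centre of its underside; -x is the spout end (towards the robot at yaw 0). Floor 4 thick, flat from x -55 to 84. Side walls at y +-49.5 (4 thick, 95 inside), top at z 40; rear wall at x 86. Polished: caps slide at about 15 degrees; tilt the spout down 45 to 55 degrees to empty it.
- tray_tab (a point): Grip point of the tray's black tab (tray x 87, z 74): an upright plate 10 thick (tray x), 46 wide (y), top at z 95, at the end away from the spout. Pinch it from above across its thickness (closing along tray x) with the TCP here. Axes as the tray's.
- tray_spout (a point): Middle of the tray's open spout edge (tray x -88, z 16); axes as the tray's. A ramp lip rises 20 degrees from the flat floor (x -55) to this edge.
- cap1: Gold jar cap with a cream line round it: a solid cylinder 40 in diameter, 24 high, 20 g, loose; origin at its centre, z along its axis (so 12 above what it lies on). Starts in the tray.
- cap2: Gold jar cap with a cream line round it: a solid cylinder 40 in diameter, 24 high, 20 g, loose; origin at its centre, z along its axis (so 12 above what it lies on). Spilled on the counter at the start; may be absent.
- cap3: Gold jar cap with a cream line round it: a solid cylinder 40 in diameter, 24 high, 20 g, loose; origin at its centre, z along its axis (so 12 above what it lies on). Spilled on the counter at the start; may be absent.
- cap4: Gold jar cap with a cream line round it: a solid cylinder 40 in diameter, 24 high, 20 g, loose; origin at its centre, z along its axis (so 12 above what it lies on). Spilled on the counter at the start; may be absent.
- cap5: Gold jar cap with a cream line round it: a solid cylinder 40 in diameter, 24 high, 20 g, loose; origin at its centre, z along its axis (so 12 above what it lies on). Spilled on the counter at the start; may be absent.
- cap6: Gold jar cap with a cream line round it: a solid cylinder 40 in diameter, 24 high, 20 g, loose; origin at its centre, z along its axis (so 12 above what it lies on). Spilled on the counter at the start; may be absent.
- white1: Small white bottle cap, 28 in diameter, 20 high, loose, origin at its centre; a bystander, leave it alone.
- white2: Small white bottle cap, 28 in diameter, 20 high, loose, origin at its centre; a bystander, leave it alone.
- dropper: Small amber bottle, 34 in diameter, 85 high, loose bystander; origin at the centre of its underside, z up.
- jar: White jar with a gold lid, 60 in diameter, 55 high, loose bystander (not a cap); origin at the centre of its underside, z up.
Mind the look-alikes: they are no part of the job. What is shaped like the cap3 but black or purple is not meant.

How it is judged (in metres and radians):
On the way, in this order (a step that is already met when the one before it is completed fails the run):
1. the lever is raised all the way (angle above 1.1 rad) (value of joint lever above 1.1 rad), for 0.2 s.
2. all gold caps are together in the scoop tray, the lever still up (x of cap1 in the frame of tray between -0.088 and 0.088 m and y of cap1 in the frame of tray between -0.05 and 0.05 m and z of cap1 in the frame of tray between 0 and 0.06 m and x of cap2 in the frame of tray between -0.088 and 0.088 m and y of cap2 in the frame of tray between -0.05 and 0.05 m and z of cap2 in the frame of tray between 0 and 0.06 m and x of cap3 in the frame of tray between -0.088 and 0.088 m and y of cap3 in the frame of tray between -0.05 and 0.05 m and z of cap3 in the frame of tray between 0 and 0.06 m and x of cap4 in the frame of tray between -0.088 and 0.088 m and y of cap4 in the frame of tray between -0.05 and 0.05 m and z of cap4 in the frame of tray between 0 and 0.06 m and x of cap5 in the frame of tray between -0.088 and 0.088 m and y of cap5 in the frame of tray between -0.05 and 0.05 m and z of cap5 in the frame of tray between 0 and 0.06 m and x of cap6 in the frame of tray between -0.088 and 0.088 m and y of cap6 in the frame of tray between -0.05 and 0.05 m and z of cap6 in the frame of tray between 0 and 0.06 m and value of joint lever above 1.1 rad), for 0.2 s.
3. the tray is tipped (over 0.35 rad) with its spout over the hopper (within 100 mm of the mouth's centre) (angle between tray's own z axis and vertical above 0.35 rad and horizontal distance between tray_spout and hopper_mouth below 0.1 m and value of joint lever above 1.1 rad), for 0.1 s.
4. all gold caps are in the hopper, the lever still up (x of cap1 in the frame of feeder between -0.078 and 0.078 m and y of cap1 in the frame of feeder between -0.088 and 0.088 m and z of cap1 in the frame of feeder between 0 and 0.095 m and x of cap2 in the frame of feeder between -0.078 and 0.078 m and y of cap2 in the frame of feeder between -0.088 and 0.088 m and z of cap2 in the frame of feeder between 0 and 0.095 m and x of cap3 in the frame of feeder between -0.078 and 0.078 m and y of cap3 in the frame of feeder between -0.088 and 0.088 m and z of cap3 in the frame of feeder between 0 and 0.095 m and x of cap4 in the frame of feeder between -0.078 and 0.078 m and y of cap4 in the frame of feeder between -0.088 and 0.088 m and z of cap4 in the frame of feeder between 0 and 0.095 m and x of cap5 in the frame of feeder between -0.078 and 0.078 m and y of cap5 in the frame of feeder between -0.088 and 0.088 m and z of cap5 in the frame of feeder between 0 and 0.095 m and x of cap6 in the frame of feeder between -0.078 and 0.078 m and y of cap6 in the frame of feeder between -0.088 and 0.088 m and z of cap6 in the frame of feeder between 0 and 0.095 m and value of joint lever above 1.1 rad), for 0.2 s.
At the end, for the whole second after the job is handed in: every gold cap lies inside the hopper below its rim, the lever is fully down (under 0.08 rad), and the tray stands upright and still on the mat, its centre within 40 mm of the mat's (x of cap1 in the frame of feeder between -0.078 and 0.078 m and y of cap1 in the frame of feeder between -0.088 and 0.088 m and z of cap1 in the frame of feeder between 0 and 0.095 m and x of cap2 in the frame of feeder between -0.078 and 0.078 m and y of cap2 in the frame of feeder between -0.088 and 0.088 m and z of cap2 in the frame of feeder between 0 and 0.095 m and x of cap3 in the frame of feeder between -0.078 and 0.078 m and y of cap3 in the frame of feeder between -0.088 and 0.088 m and z of cap3 in the frame of feeder between 0 and 0.095 m and x of cap4 in the frame of feeder between -0.078 and 0.078 m and y of cap4 in the frame of feeder between -0.088 and 0.088 m and z of cap4 in the frame of feeder between 0 and 0.095 m and x of cap5 in the frame of feeder between -0.078 and 0.078 m and y of cap5 in the frame of feeder between -0.088 and 0.088 m and z of cap5 in the frame of feeder between 0 and 0.095 m and x of cap6 in the frame of feeder between -0.078 and 0.078 m and y of cap6 in the frame of feeder between -0.088 and 0.088 m and z of cap6 in the frame of feeder between 0 and 0.095 m and value of joint lever below 0.08 rad and horizontal distance between tray and mat below 0.04 m and angle between tray's own z axis and vertical below 0.08 rad and height (world z) of tray below 0.012 m and linear speed of tray below 0.02 m/s); the robot touches nothing.
It fails at once if a white cap, the amber bottle or the jar is shifted by more than 60 mm (distance of any of white1, white2, dropper, jar from where it was at the start of the episode above 0.06 m).
It fails at once if the amber bottle or the jar is knocked over (angle between any of dropper, jar's own z axis and vertical above 0.6 rad).
Of cap2, cap3, cap4, cap5, cap6 only 3 to 5 are there at a start; the rules pass over those that are not, and their reading is None.
At some moment in a run one of cap2, cap3, cap4, cap5, cap6 may be knocked a few centimetres aside while the robot is not near it.
It also fails if it takes over 208 s, if anything falls off the work surface, if the arm or the gripper's body presses on something with over 40 N, if the wrist force passes 120 N, or if a joint passes its speed limit or range.

## Working session

There is one attempt and no reset: what is moved stays moved. The work goes in short steps, Python scripts to look and compute and a tool call to move; the robot and the scene stay as the last step left them, time stands still between calls to the robot, and variables do not carry over. Pictures are saved under pics/ and viewed, at most 14 in all, crops included, and the job is handed in when it is done.

Besides the shell and the picture viewer there is one more tool, called after "Emit:" as name(argument=value, ...) on one line, values as JSON. jog_arm: Moves the arm, as the interface text tells. Its arguments: {"type":"object","properties":{"targets":{"type":"array","items":{"type":"array","items":{"type":"number"}}},"hand":{"type":"number"},"newtons":{"type":"number"}},"required":["targets"]}

```bash
mkdir -p pics; cat > h.py <<'E'
import numpy as np,cv2
from rig import env
def snap(n,f=None):
    d=env.get_image(n)
    if f: cv2.imwrite('pics/'+f,d['frame'][:,:,::-1])
    return d
def cloud(d):
    D=d['depth'];h,w=D.shape;f=h/2/np.tan(np.radians(d['fovy']/2))
    v,u=np.mgrid[:h,:w];x=(u-d['cx'])/f;y=(v-d['cy'])/f
    P=np.stack([x*D,y*D,D],-1)@d['cam_to_world'][:3,:3].T+d['cam_to_world'][:3,3]
    P[D==0]=np.nan;return P
E
python3 - <<'E'
from h import *
for n in ['top','scene']:
    d=snap(n,n+'0.png');P=cloud(d);print(n,d['cam_to_world'][:3,3].round(3),d['fovy'])
    for t in ['cap1','tray','tray_tab','mat','feeder','lever_knob','white1','dropper','jar']:
        for r in env.regions_of(n,t):
            m=r['pixels'];Q=P[m];Q=Q[~np.isnan(Q[:,0])]
            print(t,round(r['score'],2),np.round(r['point']),m.sum(),np.median(Q,0).round(3) if len(Q) else None, d['frame'][m].mean(0).round())
s=env.observe();print(s['position'],s['tool_rot'].round(3) if hasattr(s['tool_rot'],'round') else s['tool_rot'],s['time_s'])
E
```

```text
top [ 0.439 -0.044  1.324] 49.59357863034
cap1 0.76 [160. 340.] 180 [ 0.782 -0.141  0.024] [32. 30. 31.]
cap1 0.71 [254. 309.] 195 [ 0.54  -0.067  0.024] [243. 228.  93.]
cap1 0.7 [233. 385.] 232 [ 0.583 -0.253  0.03 ] [245. 225. 101.]
cap1 0.65 [170. 309.] 188 [ 0.748 -0.062  0.024] [174.  69. 201.]
cap1 0.52 [252. 453.] 225 [ 0.546 -0.434  0.024] [227. 199.  65.]
cap1 0.49 [198. 300.] 198 [ 0.669 -0.038  0.024] [242. 222.  82.]
cap1 0.47 [170. 273.] 214 [0.746 0.024 0.023] [167.  68. 193.]
tray 0.93 [257. 387.] 2931 [ 0.532 -0.262  0.009] [218. 211. 204.]
tray_tab 0.66 [257. 388.] 3005 [ 0.531 -0.261  0.009] [215. 210. 203.]
mat 0.72 [291. 364.] 1152 [ 0.452 -0.206  0.004] [ 51. 129. 229.]
feeder 0.6 [219. 198.] 10262 [0.61  0.201 0.098] [187. 186. 187.]
lever_knob 0.58 [222. 200.] 1807 [0.595 0.192 0.129] [148. 162. 192.]
lever_knob 0.4 [256. 388.] 2904 [ 0.53  -0.262  0.009] [219. 213. 205.]
white1 0.63 [232. 431.] 93 [ 0.594 -0.365  0.02 ] [238. 239. 230.]
white1 0.45 [200. 336.] 93 [ 0.68  -0.124  0.019] [242. 243. 236.]
dropper 0.5 [284. 264.] 181 [0.449 0.043 0.059] [109.  66
[... 856 characters left out ...]
 [275. 242.] 1355 [ 0.561 -0.211  0.002] [ 66. 112. 188.]
mat 0.38 [251. 438.] 2070 [0.61  0.182 0.128] [134. 139. 162.]
feeder 0.58 [268. 445.] 16718 [0.633 0.203 0.092] [155. 151. 149.]
feeder 0.41 [252. 436.] 2149 [0.61  0.183 0.127] [134. 138. 160.]
lever_knob 0.68 [252. 435.] 2226 [0.609 0.184 0.126] [133. 137. 159.]
white1 0.7 [319. 281.] 194 [ 0.689 -0.128  0.018] [210. 206. 198.]
white1 0.49 [288. 166.] 204 [ 0.601 -0.369  0.018] [194. 190. 181.]
dropper 0.96 [218. 355.] 394 [0.462 0.04  0.048] [117.  93.  73.]
jar 0.9 [186. 459.] 641 [0.369 0.299 0.046] [181. 154. 108.]
[ 0.1770616  -0.52070495  0.25003043] [[ 0.947  0.322 -0.   ]
 [ 0.322 -0.947 -0.   ]
 [-0.     0.    -1.   ]] 1.0
```

View pics/top0.png

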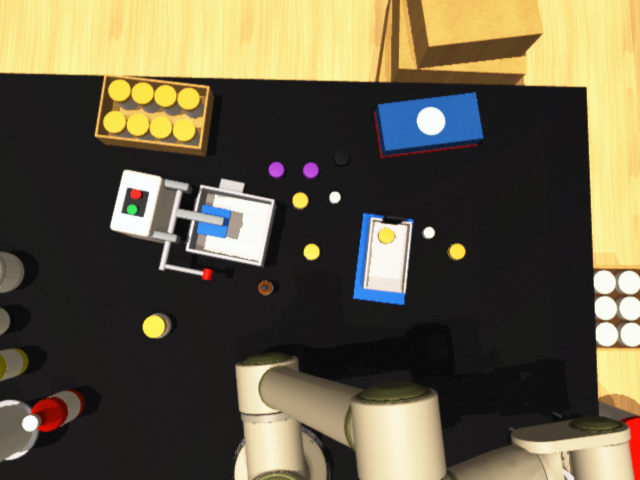

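View pics/scene0.png

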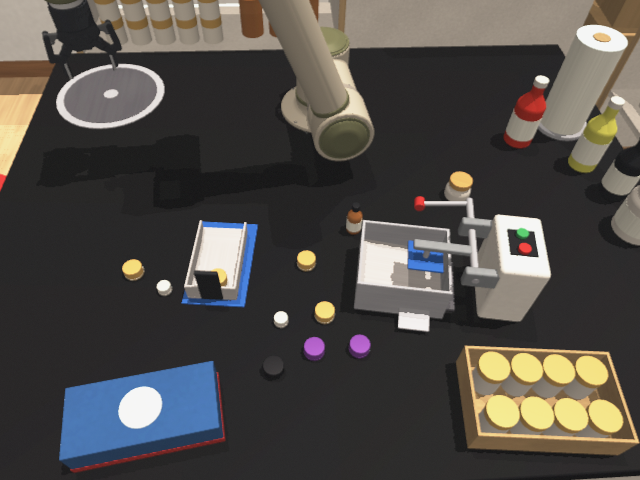

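Top: loose gold caps at (col,row) (312,252), (300,200), (457,252), plus one in the tray at (386,236). The feeder is at about (230,225), with the red knob at (207,273). The mat and tray are at (385,257). The black tab at the far end is at (395,219).

```bash
cat >> h.py <<'E'
def mm(x): return np.round(np.array(x)*1000,1)
def rect(Q):
    c,s,a=cv2.minAreaRect((Q[:,:2]*1000).astype(np.float32)); return np.round(c,1),np.round(s,1),round(a,2)
E
python3 - <<'E'
from h import *
C={n:snap(n) for n in ['top','scene']}
for n,d in C.items():
    P=cloud(d);F=d['frame'].astype(int);R,G,B=F[...,0],F[...,1],F[...,2]
    x,y,z=P[...,0],P[...,1],P[...,2]
    box=lambda a,b,c,e:(x>a)&(x<b)&(y>c)&(y<e)
    def cc(m):  # largest component
        k,l,st,_=cv2.connectedComponentsWithStats(m.astype(np.uint8));return l==1+st[1:,4].argmax()
    print(n)
    m=box(.45,.78,.05,.3)&(z>.088)&(z<.1); print('rim',rect(P[m]),m.sum(),np.nanmedian(z[m]))
    m=cc(box(.45,.85,.2,.5)&(z>.172)&(z<.19)); print('head',rect(P[m]),m.sum(),np.nanmedian(z[m]))
    m=(R>130)&(G<70)&(B<70)&box(.35,.65,.05,.35)&(z>.07); print('knob',m.sum(),mm(P[m].mean(0)),mm(P[m].max(0)),rect(P[m]))
    m=box(.35,.72,-.4,-.12)&(z>.034)&(z<.05); print('trayrim',rect(P[m]),m.sum())
    m=box(.35,.75,-.4,-.12)&(z>.06)&(z<.11); print('tab',rect(P[m]),m.sum(),mm(np.median(P[m],0)),mm(P[m].max(0)))
    m=box(.35,.72,-.4,-.12)&(z<.04)&(((B>R+60))|(z>.005)); print('mat',rect(P[m]),m.sum())
    gold=(R>140)&(G>110)&(B<0.62*R)&(z>.01)&(z<.06)&box(.1,.9,-.8,.6)
    k,l,st,_=cv2.connectedComponentsWithStats(gold.astype(np.uint8))
    for i in range(1,k):
        if st[i,4]>40:
            Q=P[l==i];t=Q[Q[:,2]>np.median(Q[:,2])-.004]
            print('gold',st[i,4],mm(np.median(t,0)),rect(t))
E
```

```text
top
rim (array([577.1, 162.7]), array([260.3, 210.5]), 79.82) 876 0.0963356711849116
head (array([633.3, 328.5]), array([55.9, 68.3]), 83.52) 479 0.17484488795647146
knob 131 [535.9 226.6 143.1] [649.6 338.9 184.6] (array([559.9, 250.3]), array([251.7,  26.1]), 42.83)
trayrim (array([ 534.5, -257.2]), array([104. , 176.5]), 84.29) 399
tab (array([ 619.7, -265.6]), array([45.9, 10.5]), 84.76) 126 [ 618.  -264.    95.7] [ 626.6 -242.7  104.2]
mat (array([ 535.1, -260.5]), array([279.4, 369.1]), 89.83) 4307
gold 198 [670.5 -37.8  24.2] (array([671., -37.]), array([36.9, 38.7]), 28.37)
gold 196 [ 582.7 -255.4   31.9] (array([ 583. , -255.5]), array([35.8, 36.3]), 0.27)
gold 192 [540.2 -67.5  24.6] (array([540.3, -67.5]), array([35.5, 35.3]), 0.73)
gold 194 [ 546.1 -436.    24.2] (array([ 545.7, -436.3]), array([39.3, 35.8]), 89.42)
gold 387 [352.2 308.5  55.8] (array([353.1, 308.3]), array([50.1, 51.7]), 1.26)
scene
rim (array([606.4, 175. ]), array([275.6, 167.7]), 81.12) 1464 0.0948268148038604
head (array([636.5, 324.7]), array([49.4, 60.7]), 81.97) 370 0.17707685073004048
knob 83 [505.  192.6 129.9] [648.7 339.6 181.3] (array([563.6, 247.3]), array([248.4,  25. ]), 42.9)
trayrim (array([ 538.9, -260.5]), array([104.4, 182.3]), 84.01) 593
tab (array([ 624.1, -268.5]), array([45.7, 12.5]), 83.16) 340 [ 627.1 -267.9   85.6] [ 632.1 -245.8  100.5]
mat (array([ 566. , -264.7]), array([311.8, 244.5]), 10.41) 4308
gold 287 [356.8 305.8  53.9] (array([355.2, 306.4]), array([51.1, 52.5]), 19.95)
gold 227 [545.5 -70.5  23.1] (array([544.7, -70.6]), array([38. , 37.2]), 30.29)
gold 250 [ 552.1 -439.5   23.2] (array([ 551.6, -439.3]), array([40.1, 37.5]), 46.99)
gold 108 [ 585.2 -248.8   30.2] (array([ 583.2, -250.7]), array([38.7, 19.2]), 30.39)
gold 280 [675.3 -40.   23.3] (array([674.4, -40. ]), array([38.1, 37.6]), 50.83)
```

```bash
cat > fd.py <<'E'
from h import *
from scipy.optimize import differential_evolution as DE
for n in ['top','scene']:
    d=snap(n);P=cloud(d);F=d['frame'].astype(int);R,G,B=F[...,0],F[...,1],F[...,2]
    x,y,z=P[...,0],P[...,1],P[...,2]
    Q=P[(x>.45)&(x<.78)&(y>.05)&(y<.3)&(z>.086)&(z<.102)][:,:2]*1000
    T=P[(x>.5)&(x<.8)&(y>.2)&(y<.5)&(z>.165)&(z<.195)][:,:2]*1000
    def loc(Q,p):
        c,s=np.cos(p[2]),np.sin(p[2]);e=Q-p[:2];return e@np.array([[c,-s],[s,c]])
    def cost(p):
        l=loc(Q,p);r=np.maximum(abs(l[:,0])-77.5,abs(l[:,1])-87.5)
        t=loc(T,p)-[0,205];rt=np.maximum(abs(t[:,0])-70,abs(t[:,1])-45)
        return np.minimum(abs(r),8).sum()/len(r)+np.minimum(np.maximum(rt,0),20).sum()/len(rt)
    s=DE(cost,[(560,660),(100,220),(-.3,.1)],seed=1,maxiter=300,tol=1e-6);print(n,s.x.round(3),s.fun,len(Q),len(T))
    m=(R>110)&(G<70)&(B<70)&(x>.4)&(x<.6)&(y>.1)&(y<.3)&(z>.07);K=P[m]*1000
    print('knob',m.sum(),K.mean(0).round(1),K.min(0).round(1),K.max(0).round(1),'feeder frame',loc(K[:,:2],s.x).mean(0).round(1),loc(K[:,:2],s.x).min(0).round(1),loc(K[:,:2],s.x).max(0).round(1))
E
python3 fd.py
```

```text
top [ 5.95308e+02  1.26795e+02 -1.87000e-01] 4.789281260738359 1098 2350
knob 90 [477.2 172.8 123.4] [464.6 162.5 114.2] [489.7 184.  130.6] feeder frame [-124.6   23.2] [-136.5   14.3] [-113.1   34.5]
scene [ 5.99611e+02  1.23761e+02 -1.81000e-01] 4.744564789801229 1795 2689
knob 107 [484.4 169.9 118.6] [466.6 158.5 105.4] [494.7 181.8 125.1] feeder frame [-121.6   24.6] [-140.5   14.3] [-112.8   36.4]
```

```bash
cat >> h.py <<'E'
from scipy.spatial.transform import Rotation as Ro
FE=np.array([.5975,.1253]);FY=-.184
def fw(x,y,z): # feeder mm -> world m
    c,s=np.cos(FY),np.sin(FY);return np.array([FE[0]+(c*x-s*y)/1e3,FE[1]+(s*x+c*y)/1e3,z/1e3])
def down(a,pitch=0): # tool x at yaw a deg, pointing down; pitch: spout-down tip about the closing axis' normal
    a=np.radians(a);c,s=np.cos(a),np.sin(a)
    return np.array([[c,s,0],[s,-c,0],[0,0,-1.]])
def go(p,R=None):
    s=env.observe();T=np.array(s['tool_rot']).reshape(3,3);p0=np.array(s['position'])
    R=T if R is None else R
    print('GO',(T.T@(np.array(p)-p0)*100).round(2),np.degrees(Ro.from_matrix(T.T@R).as_rotvec()).round(2),'at',mm(p0),'a',np.degrees(np.arctan2(T[1,0],T[0,0])).round(2),'f',np.round(s['ft_force'],1),'w',s['grip_width'],'t',s['time_s'])
E
echo ok
```

```text
ok
```

Emit:
jog_arm(targets=[[50.9,-55.9,0,0,0,-60.7],[50.9,-55.9,0,0,0,-60.7],[50.9,-55.9,0,0,0,-60.7],[50.9,-55.9,0,0,0,-60.7],[50.9,-55.9,0,0,0,-60.7],[50.9,-55.9,0,0,0,-60.7],[50.9,-55.9,0,0,0,-60.7],[50.9,-55.9,0,0,0,-60.7]], hand=0.5)

```text
time_s: 1.87
position: [0.3104, -0.2132, 0.2502]
tool_rot: [[0.235, 0.972, 0.001], [0.972, -0.235, -0.001], [-0.0, 0.001, -1.0]]
ft_force: [1.5, -0.4, 0.0]
grip_width: 0.0431
gripper_force: 0.0
```

```bash
python3 -c "
from h import *
go(fw(-125,24,250),down(79.5))"
```

```text
GO [4.138e+01 7.330e+00 1.000e-02] [ 0.04  0.02 -3.11] at [ 310.4 -213.2  250.2] a 76.39 f [ 1.5 -0.4  0. ] w 0.043081113897163244 t 1.8667
```

Emit:
jog_arm(targets=[[41.4,7.3,0,0,0,-3.1],[41.4,7.3,0,0,0,-3.1],[41.4,7.3,0,0,0,-3.1],[41.4,7.3,0,0,0,-3.1],[41.4,7.3,0,0,0,-3.1],[41.4,7.3,0,0,0,-3.1],[41.4,7.3,0,0,0,-3.1],[41.4,7.3,0,0,0,-3.1]])

```text
time_s: 2.53
position: [0.4457, 0.0919, 0.2502]
tool_rot: [[0.187, 0.982, 0.001], [0.982, -0.187, -0.0], [-0.0, 0.001, -1.0]]
ft_force: [0.8, -1.1, 0.6]
grip_width: 0.0424
gripper_force: 0.0
```

Emit:
jog_arm(targets=[[8.5,1.5,0,0,0,0],[8.5,1.5,0,0,0,0],[8.5,1.5,0,0,0,0],[8.5,1.5,0,0,0,0]])

```text
time_s: 2.87
position: [0.4762, 0.1721, 0.2496]
tool_rot: [[0.184, 0.983, -0.0], [0.983, -0.184, -0.0], [-0.0, -0.0, -1.0]]
ft_force: [-0.5, -0.9, -0.1]
grip_width: 0.0428
gripper_force: 0.0
```

```bash
python3 - <<'E'
from h import *
go(fw(-125,24,117),down(79.5))
d=snap('wrist','w1.png'); t=snap('top')
P=cloud(t);F=t['frame'].astype(int);R,G,B=F[...,0],F[...,1],F[...,2];x,y,z=P[...,0],P[...,1],P[...,2]
gold=(R>140)&(G>110)&(B<0.62*R)&(z>.01)&(z<.06)&(x>-.2)&(x<.9)&(y>-.8)&(y<.6)
k,l,st,_=cv2.connectedComponentsWithStats(gold.astype(np.uint8))
for i in range(1,k):
    if st[i,4]>15: print(st[i,4],mm(np.median(P[l==i],0)))
E
```

```text
GO [ 0.03  0.29 13.26] [-0.03  0.01 -0.11] at [476.2 172.1 249.6] a 79.39 f [-0.5 -0.9 -0.1] w 0.04277934571670646 t 2.8667
196 [669.6 -37.7  24.2]
197 [ 582.1 -255.    31.2]
193 [540.2 -67.4  24.8]
194 [ 546.  -435.7   23.9]
94 [368.7 305.9  55.3]
```

View pics/w1.png

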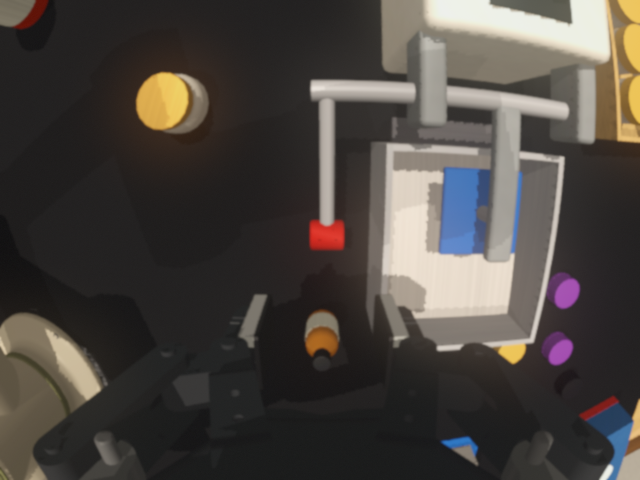

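Wrist: the red knob is at (327,235), between the fingers' columns (258–388), so it is laterally aligned. The hopper wall clears the right finger.

Emit:
jog_arm(targets=[[0,0.3,4,0,0,0],[0,0.3,8,0,0,0],[0,0.3,11,0,0,0],[0,0.3,13.2,0,0,0],[0,0.3,13.2,0,0,0]])

```text
time_s: 3.38
position: [0.4769, 0.1679, 0.1147]
tool_rot: [[0.19, 0.982, -0.008], [0.982, -0.19, -0.001], [-0.002, -0.007, -1.0]]
ft_force: [-0.8, 0.5, -0.1]
grip_width: 0.0428
gripper_force: 0.0
```

Emit:
jog_arm(targets=[[0,0,0,0,0,0],[0,0,0,0,0,0],[0,0,0,0,0,0],[0,0,0,0,0,0],[0,0,0,0,0,0]], hand=0, newtons=40)

```text
time_s: 3.8
position: [0.478, 0.169, 0.1194]
tool_rot: [[0.188, 0.982, -0.001], [0.982, -0.188, -0.001], [-0.001, -0.001, -1.0]]
ft_force: [-4.6, -2.4, -3.3]
grip_width: 0.0231
gripper_force: 43.6
```

```bash
python3 -c "
from h import *
go(fw(-125,24,117))
for q in np.arange(.05,1.4,.16):
    a=q-.178; print(round(q,2), 'dx(cm)',round((101-101.6*np.cos(a))/10,2),'dz',round(-(130+101.6*np.sin(a)-117)/10,2))"
```

```text
GO [0.29 0.04 0.24] [0. 0. 0.] at [478.  169.  119.4] a 79.16 f [-4.6 -2.4 -3.3] w 0.023077786559943046 t 3.8
0.05 dx(cm) 0.02 dz -0.0
0.21 dx(cm) -0.05 dz -1.63
0.37 dx(cm) 0.13 dz -3.24
0.53 dx(cm) 0.56 dz -4.8
0.69 dx(cm) 1.24 dz -6.28
0.85 dx(cm) 2.15 dz -7.63
1.01 dx(cm) 3.26 dz -8.81
1.17 dx(cm) 4.54 dz -9.81
1.33 dx(cm) 5.97 dz -10.58
```

Emit:
jog_arm(targets=[[0,0,-0.8,0,0,0],[-0.1,0,-1.6,0,0,0],[0,0,-2.4,0,0,0],[0.1,0,-3.2,0,0,0],[0.3,0,-4.0,0,0,0],[0.6,0,-4.8,0,0,0],[0.9,0,-5.6,0,0,0],[1.3,0,-6.3,0,0,0]])

```text
time_s: 4.47
position: [0.4806, 0.1823, 0.1825]
tool_rot: [[0.188, 0.982, -0.001], [0.982, -0.188, -0.001], [-0.001, -0.001, -1.0]]
ft_force: [-5.8, -2.3, -6.0]
grip_width: 0.023
gripper_force: 40.2
```

Emit:
jog_arm(targets=[[0.5,0,-0.7,0,0,0],[0.9,0,-1.3,0,0,0],[1.5,0,-1.9,0,0,0],[2.0,0,-2.5,0,0,0],[2.6,0,-3.0,0,0,0],[3.3,0,-3.5,0,0,0],[4.0,0,-3.9,0,0,0],[4.6,0,-4.2,0,0,0]])

```text
time_s: 5.13
position: [0.489, 0.2273, 0.2249]
tool_rot: [[0.188, 0.982, -0.001], [0.982, -0.188, -0.002], [-0.002, -0.001, -1.0]]
ft_force: [-9.5, -5.2, -0.5]
grip_width: 0.0228
gripper_force: 39.1
```

```bash
python3 -c "
from h import *
go(fw(-125,81,221.5))"
```

```text
GO [0.06 0.04 0.34] [0. 0. 0.] at [489.  227.3 224.9] a 79.18 f [-9.5 -5.2 -0.5] w 0.022750938088931003 t 5.1333
```

Emit:
jog_arm(targets=[[0,0,0,0,0,0],[0,0,0,0,0,0],[0,0,0,0,0,0],[0,0,-4,0,0,0],[0,0,-8,0,0,0]], hand=0.5)

```text
time_s: 5.55
position: [0.4897, 0.2272, 0.3033]
tool_rot: [[0.188, 0.982, -0.003], [0.982, -0.188, -0.0], [-0.001, -0.003, -1.0]]
ft_force: [0.8, 0.4, 1.0]
grip_width: 0.0429
gripper_force: 0.0
```

```bash
python3 -c "
from h import *
go([.5425,-.069,.15],down(84.5))"
```

```text
GO [-28.08  10.81  15.33] [-0.17  0.05 -5.35] at [489.7 227.2 303.3] a 79.15 f [0.8 0.4 1. ] w 0.042945541378508055 t 5.55
```

Emit:
jog_arm(targets=[[-8,3,0,0,0,-2],[-16,6,0,0,0,-4],[-24,9,4,0,0,-5.3],[-28,10.8,8,0,0,-5.3],[-28,10.8,12,0,0,-5.3],[-28,10.8,15,0,0,-5.3],[-28,10.8,15.3,0,0,-5.3],[-28,10.8,15.3,0,0,-5.3]], hand=0.8)

```text
time_s: 6.22
position: [0.5412, -0.0547, 0.1654]
tool_rot: [[0.097, 0.995, 0.003], [0.995, -0.097, -0.001], [-0.0, 0.003, -1.0]]
ft_force: [1.1, 0.9, 0.5]
grip_width: 0.0681
gripper_force: 0.0
```

Emit:
jog_arm(targets=[[0,0,0,0,0,0],[0,0,0,0,0,0],[0,0,0,0,0,0],[0,0,0,0,0,0]])

```text
time_s: 6.55
position: [0.5413, -0.052, 0.1672]
tool_rot: [[0.095, 0.995, 0.003], [0.995, -0.095, -0.001], [-0.0, 0.003, -1.0]]
ft_force: [0.5, 0.2, 0.5]
grip_width: 0.0685
gripper_force: 0.0
```

```bash
cat > look.py <<'E'
from h import *
import sys
for n in sys.argv[2:] or ['top','scene']:
    t=snap(n,None)
    P=cloud(t);F=t['frame'].astype(int);R,G,B=F[...,0],F[...,1],F[...,2];x,y,z=P[...,0],P[...,1],P[...,2]
    gold=(R>120)&(G>95)&(B<0.65*R)&(z>.005)&(z<.11)&(x>-.2)&(x<.78)&(y>-.8)&(y<.29)
    k,l,st,_=cv2.connectedComponentsWithStats(gold.astype(np.uint8))
    for i in range(1,k):
        if st[i,4]>25:
            Q=P[l==i];Q=Q[Q[:,2]>np.nanpercentile(Q[:,2],60)-.006];c,s,_=rect(Q);print(n,st[i,4],c,s,'z',mm(np.median(Q[:,2])))
    red=(R>110)&(G<70)&(B<70)&(x>.4)&(x<.6)&(y>.1)&(y<.3)&(z>.07)
    if red.any(): print('knob',mm(P[red].mean(0)))
E
python3 look.py; python3 -c "
from h import *
go([.5425,-.069,.022],down(84.5))"
```

```text
top 196 [670.6 -36.9] [38.6 37.6] z 23.9
top 201 [ 583.1 -255.5] [35.5 36.7] z 31.2
top 208 [ 547.1 -436.3] [38.4 37.4] z 24.4
top 43 [353.3 286.4] [31.4  6.9] z 55.9
knob [485.6 218.9 224.7]
scene 28 [365.4 284.8] [23.4  9.9] z 53.5
scene 26 [461.   47.6] [ 6.7 11.7] z 60.0
scene 278 [544.8 -70.2] [37.8 40.1] z 23.2
scene 321 [ 550.2 -439.7] [40.6 38.9] z 23.1
scene 131 [ 594.5 -249.9] [54.6 26. ] z 30.1
scene 330 [675.1 -39.6] [38.3 38.7] z 23.0
knob [493.6 215.7 220. ]
GO [-1.7   0.26 14.5 ] [0.15 0.02 0.06] at [541.2 -51.8 167. ] a 84.56 f [ 0.1  0.7 -1. ] w 0.06813511086916742 t 6.65
```

Emit:
jog_arm(targets=[[-1.7,0.3,4,0,0,0],[-1.7,0.3,8,0,0,0],[-1.7,0.3,11,0,0,0],[-1.7,0.3,13,0,0,0],[-1.7,0.3,14.3,0,0,0],[-1.7,0.3,14.4,0,0,0],[-1.7,0.3,14.4,0,0,0]])

```text
time_s: 7.23
position: [0.5424, -0.0694, 0.022]
tool_rot: [[0.095, 0.995, 0.0], [0.995, -0.095, -0.0], [-0.0, 0.0, -1.0]]
ft_force: [0.4, -0.1, 0.4]
grip_width: 0.0684
gripper_force: 0.0
```

Emit:
jog_arm(targets=[[0,0,0,0,0,0],[0,0,0,0,0,0],[0,0,0,0,0,0],[0,0,0,0,0,0],[0,0,0,0,0,0]], hand=0, newtons=30)

```text
time_s: 7.65
position: [0.5428, -0.0699, 0.0231]
tool_rot: [[0.096, 0.995, 0.003], [0.995, -0.096, -0.001], [-0.0, 0.003, -1.0]]
ft_force: [-0.9, 0.8, 6.4]
grip_width: 0.0387
gripper_force: 29.9
```

Emit:
jog_arm(targets=[[0,0,-2,0,0,0],[0,0,-5,0,0,0],[0,0,-9,0,0,0],[0,0,-12,0,0,0],[0,0,-12,0,0,0]])

```text
time_s: 8.07
position: [0.5444, -0.0705, 0.1483]
tool_rot: [[0.096, 0.995, 0.011], [0.995, -0.096, -0.004], [-0.003, 0.012, -1.0]]
ft_force: [0.5, -0.4, 0.1]
grip_width: 0.0389
gripper_force: 30.4
```

```bash
cat >> h.py <<'E'
TR=np.array([.5365,-.2588]);TY=np.radians(-5.6)
def tw(x,y,z):
    c,s=np.cos(TY),np.sin(TY);return np.array([TR[0]+(c*x-s*y)/1e3,TR[1]+(s*x+c*y)/1e3,z/1e3])
E
python3 -c "
from h import *
go(tw(-15,24,130),down(84.5))
s=env.observe();print(s['gripper_force'])"
```

```text
GO [-16.41  -0.5    1.88] [ 0.67  0.17 -0.01] at [544.4 -70.5 148.3] a 84.49 f [ 0.5 -0.4  0.1] w 0.0388991763795863 t 8.0667
30.40257453918457
```

Emit:
jog_arm(targets=[[-4,-0.1,0,0,0,0],[-8,-0.3,0,0,0,0],[-12,-0.4,0,0,0,0],[-15,-0.5,1,0,0,0],[-16.4,-0.5,3,0,0,0],[-16.4,-0.5,5,0,0,0],[-16.4,-0.5,5,0,0,0]])

```text
time_s: 8.65
position: [0.5196, -0.2326, 0.0885]
tool_rot: [[0.098, 0.995, -0.005], [0.995, -0.098, 0.003], [0.003, -0.005, -1.0]]
ft_force: [-0.5, 0.6, -1.2]
grip_width: 0.0393
gripper_force: 30.4
```

```bash
python3 -c "
from h import *
go(tw(-15,24,33),down(84.5))
snap('wrist','w2.png')"
```

```text
GO [-0.06  0.46  5.55] [-0.29 -0.17 -0.13] at [ 519.6 -232.6   88.5] a 84.37 f [-0.5  0.6 -1.2] w 0.03929283084132679 t 8.65
```

View pics/w2.png

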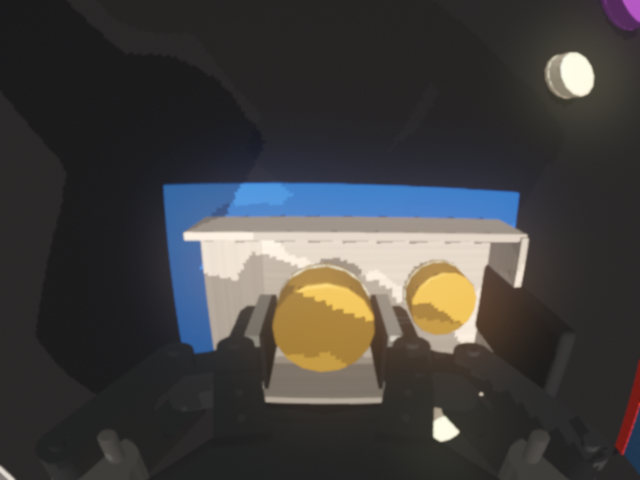

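Wrist: the held cap at (324,320) is over the tray floor between the two walls. Cap1 sits at (440,297), clear of the fingers.

Emit:
jog_arm(targets=[[0,0.5,2.5,0,0,0],[0,0.5,4.5,0,0,0],[0,0.5,5.5,0,0,0],[0,0.5,5.5,0,0,0],[0,0.5,5.5,0,0,0]])

```text
time_s: 9.12
position: [0.5268, -0.2329, 0.0376]
tool_rot: [[0.096, 0.995, 0.001], [0.995, -0.096, -0.0], [-0.0, 0.001, -1.0]]
ft_force: [-0.1, 0.4, 0.2]
grip_width: 0.0386
gripper_force: 30.4
```

Emit:
jog_arm(targets=[[0,0,0,0,0,0],[0,0,0,0,0,0],[0,0,0,0,0,0],[0,0,-3,0,0,0],[0,0,-7,0,0,0],[0,0,-11,0,0,0],[0,0,-11,0,0,0]], hand=0.62)

```text
time_s: 9.7
position: [0.5288, -0.2347, 0.1548]
tool_rot: [[0.096, 0.995, 0.011], [0.995, -0.096, -0.008], [-0.007, 0.012, -1.0]]
ft_force: [0.7, -0.6, 1.0]
grip_width: 0.0532
gripper_force: 0.0
```

```bash
python3 -c "
from h import *
go([.673,-.0385,.14],down(84.5))"
```

```text
GO [20.92 12.45  1.48] [ 0.7   0.4  -0.01] at [ 528.8 -234.7  154.8] a 84.49 f [ 0.7 -0.6  1. ] w 0.0531597158021955 t 9.7
```

Emit:
jog_arm(targets=[[3.5,2.1,0,0,0,0],[7,4.2,0,0,0,0],[10.5,6.2,0,0,0,0],[14,8.3,0,0,0,0],[17.5,10.4,0,0,0,0],[20.9,12.4,1.5,0,0,0],[20.9,12.4,3,0,0,0],[20.9,12.4,3,0,0,0]], hand=0.8)

```text
time_s: 10.37
position: [0.6693, -0.0347, 0.1136]
tool_rot: [[0.093, 0.996, -0.005], [0.996, -0.093, 0.001], [0.001, -0.005, -1.0]]
ft_force: [-0.5, -0.2, -1.1]
grip_width: 0.0684
gripper_force: 0.0
```

```bash
python3 look.py x; python3 -c "
from h import *
go([.673,-.0385,.025],down(84.5))"
```

```text
top 204 [ 582.8 -255.2] [35.6 37.4] z 31.5
top 206 [ 567.8 -384. ] [36.  38.8] z 24.3
top 201 [ 524.7 -231.5] [35.6 37.9] z 31.4
knob [485.7 219.2 225.7]
scene 28 [366.3 285.1] [24.5  9.3] z 53.4
scene 281 [ 529.6 -233.7] [36.8 37.6] z 29.9
scene 292 [ 572.2 -386.2] [39.4 39.7] z 22.7
scene 139 [ 596.3 -249.4] [57.4 25.9] z 30.2
scene 291 [684.5 -40.8] [36.2 51.2] z 23.1
knob [493.4 216.  220.7]
GO [-0.08  0.36  9.18] [-0.04  0.01 -0.03] at [669.6 -37.4 116.8] a 84.47 f [0.4 0.2 0.8] w 0.06819628835906633 t 10.4667
```

Cap C was knocked to about (570,-385), next to a white cap. B is unmoved, so I'll grasp it.

Emit:
jog_arm(targets=[[-0.1,0.4,3,0,0,0],[-0.1,0.4,6,0,0,0],[-0.1,0.4,8,0,0,0],[-0.1,0.4,9.1,0,0,0],[-0.1,0.4,9.1,0,0,0],[-0.1,0.4,9.1,0,0,0]])

```text
time_s: 10.97
position: [0.6742, -0.0393, 0.0271]
tool_rot: [[0.097, 0.995, 0.002], [0.995, -0.097, -0.0], [-0.0, 0.002, -1.0]]
ft_force: [0.3, 0.1, 0.1]
grip_width: 0.0679
gripper_force: 0.0
```

Emit:
jog_arm(targets=[[0,0,0,0,0,0],[0,0,0,0,0,0],[0,0,0,0,0,0],[0,0,0,0,0,0],[0,0,0,0,0,0]], hand=0)

```text
time_s: 11.38
position: [0.6745, -0.0386, 0.0275]
tool_rot: [[0.096, 0.995, 0.003], [0.995, -0.096, -0.001], [-0.001, 0.003, -1.0]]
ft_force: [-0.7, -1.2, 7.1]
grip_width: 0.0382
gripper_force: 29.7
```

Emit:
jog_arm(targets=[[0,0,-2,0,0,0],[0,0,-5,0,0,0],[0,0,-9,0,0,0],[0,0,-12,0,0,0],[0,0,-12,0,0,0]])

```text
time_s: 11.8
position: [0.6762, -0.0387, 0.1537]
tool_rot: [[0.096, 0.995, 0.013], [0.995, -0.096, -0.003], [-0.002, 0.013, -1.0]]
ft_force: [0.7, 0.7, 1.2]
grip_width: 0.039
gripper_force: 30.5
```

```bash
python3 -c "
from h import *
go(tw(-15,-24,130),down(84.5))"
```

```text
GO [-25.64 -13.32   2.24] [ 0.74  0.1  -0.01] at [676.2 -38.7 153.7] a 84.49 f [0.7 0.7 1.2] w 0.03901816086935593 t 11.8
```

Emit:
jog_arm(targets=[[-3.4,-1.8,0,0,0,0],[-7,-3.6,0,0,0,0],[-10.6,-5.5,0,0,0,0],[-14.2,-7.4,0,0,0,0],[-17.8,-9.3,0,0,0,0],[-21.4,-11.2,0,0,0,0],[-24.5,-12.7,0,0,0,0],[-25.6,-13.3,0,0,0,0]])

```text
time_s: 12.47
position: [0.5146, -0.284, 0.146]
tool_rot: [[0.1, 0.995, 0.0], [0.995, -0.1, -0.001], [-0.001, 0.0, -1.0]]
ft_force: [0.2, -0.7, -0.2]
grip_width: 0.0384
gripper_force: 30.5
```

```bash
python3 -c "
from h import *
go(tw(-15,-24,36),down(84.5))"
```

```text
GO [ 0.34  0.43 11.  ] [ 0.02  0.08 -0.23] at [ 514.6 -284.   146. ] a 84.27 f [ 0.2 -0.7 -0.2] w 0.03842396082811624 t 12.4667
```

Emit:
jog_arm(targets=[[0.2,0.3,3,0,0,0],[0.3,0.4,6,0,0,0],[0.3,0.4,9,0,0,0],[0.3,0.4,10.5,0,0,0],[0.3,0.4,11,0,0,0],[0.3,0.4,11,0,0,0],[0.3,0.4,11,0,0,0]])

```text
time_s: 13.05
position: [0.5215, -0.2777, 0.0363]
tool_rot: [[0.096, 0.995, 0.001], [0.995, -0.096, -0.001], [-0.001, 0.001, -1.0]]
ft_force: [-0.1, -0.2, -0.1]
grip_width: 0.0386
gripper_force: 31.4
```

Emit:
jog_arm(targets=[[0,0,0,0,0,0],[0,0,0,0,0,0],[0,0,0,0,0,0],[0,0,-3,0,0,0],[0,0,-7,0,0,0],[0,0,-11,0,0,0],[0,0,-11,0,0,0],[0,0,-11,0,0,0]], hand=0.62)

```text
time_s: 13.72
position: [0.5217, -0.2782, 0.1482]
tool_rot: [[0.096, 0.995, 0.004], [0.995, -0.096, -0.003], [-0.003, 0.005, -1.0]]
ft_force: [-0.5, -0.4, -1.0]
grip_width: 0.0529
gripper_force: 0.0
```

```bash
python3 look.py x; python3 - <<'E'
from h import *
for n in ['top','scene']:
    d=snap(n,'b_'+n+'.png');P=cloud(d)
    for r in env.regions_of(n,'white1'):
        Q=P[r['pixels']];Q=Q[Q[:,2]>.014];print(n,r['score'],rect(Q) if len(Q)>3 else 0)
cv2.imwrite('pics/crop1.png',cv2.resize(cv2.imread('pics/b_scene.png')[200:380,80:360],None,fx=2.5,fy=2.5))
go([.571,-.385,.14],down(84.5))
E
```

```text
top 195 [ 583.3 -253.9] [33.8 36.7] z 32.1
top 128 [ 529.5 -225.3] [23.4 38.3] z 30.9
top 43 [ 513.  -280.9] [20.2 14.5] z 31.3
top 44 [353.4 286. ] [30.9  7.1] z 56.2
knob [485.7 218.7 225.4]
scene 28 [364.5 285.6] [25.   9.2] z 52.7
scene 32 [461.3  47.9] [ 8.7 18.5] z 58.9
scene 298 [ 524.7 -279. ] [38.5 39.3] z 29.7
scene 283 [ 528.9 -233.3] [36.5 38.1] z 30.0
scene 275 [ 573. -386.] [39.4 37.5] z 23.1
scene 142 [ 594.5 -249.9] [58.5 26. ] z 30.2
knob [493.5 215.5 219.7]
top 0.44 (array([ 679.7, -124.8]), array([24.6, 22.8]), 39.43)
scene 0.75 (array([ 600.1, -365.6]), array([25.3, 26.2]), 3.89)
scene 0.64 (array([ 685.2, -128.6]), array([27.2, 24.7]), 33.73)
GO [-10.21   6.04   0.42] [-0.11 -0.07 -0.03] at [ 520.7 -277.5  144.5] a 84.47 f [-0.5 -0.1  0.5] w 0.05319424390331779 t 14.0167
```

View pics/crop1.png

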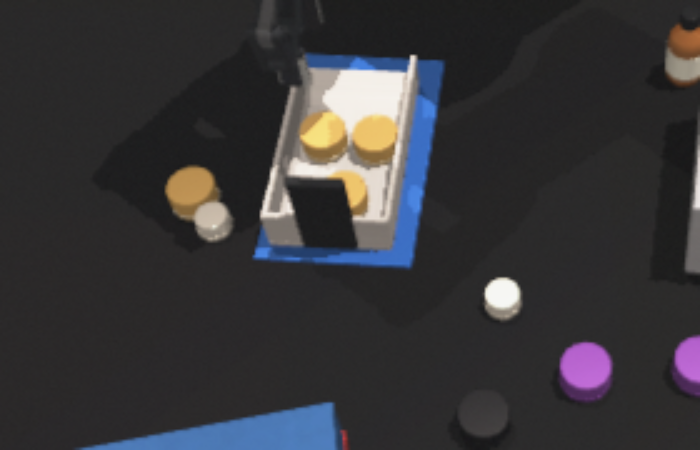

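The tray holds three caps side by side. Loose cap C at crop (192,192) touches the white cap at (213,222), so I'll pinch across the line joining them.

Emit:
jog_arm(targets=[[-2,1.2,0,0,0,7],[-4,2.4,0,0,0,14],[-6,3.6,0,0,0,21],[-8,4.8,0,0,0,28],[-9.5,5.7,0,0,0,35],[-10.2,6,0.4,0,0,42],[-10.2,6,0.4,0,0,46.5],[-10.2,6,0.4,0,0,46.5]], hand=0.75)

```text
time_s: 14.68
position: [0.5707, -0.3854, 0.1401]
tool_rot: [[0.79, 0.613, -0.002], [0.613, -0.79, 0.002], [-0.0, -0.002, -1.0]]
ft_force: [-0.5, -0.5, -0.5]
grip_width: 0.0639
gripper_force: 0.0
```

Emit:
jog_arm(targets=[[0,0,0,0,0,0],[0,0,0,0,0,0]])

```text
time_s: 14.85
position: [0.5709, -0.3848, 0.1414]
tool_rot: [[0.787, 0.617, -0.0], [0.617, -0.787, 0.0], [-0.0, -0.001, -1.0]]
ft_force: [-0.4, 0.3, 0.5]
grip_width: 0.064
gripper_force: 0.0
```

```bash
python3 -c "
from h import *
go([.5703,-.3848,.025],down(38))
snap('wrist','w3.png')"
```

```text
GO [-0.04 -0.03 11.64] [-0.03  0.    0.13] at [ 570.9 -384.8  141.4] a 38.13 f [-0.4  0.3  0.5] w 0.0639860371906173 t 14.85
```

View pics/w3.png

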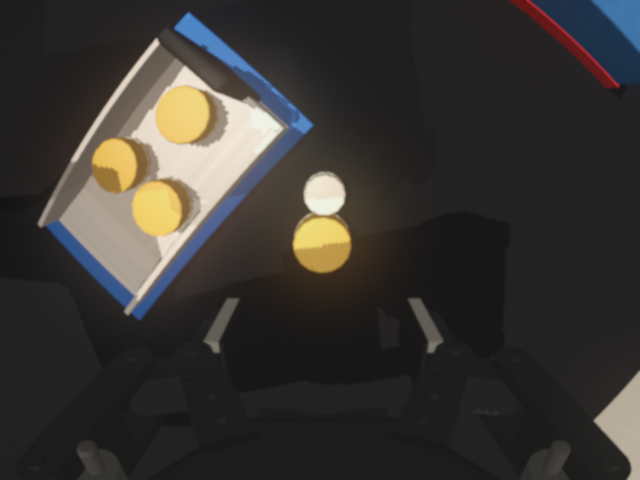

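Wrist: the gold cap at (322,243) is centred between the fingers. The white cap at (325,193) is straight ahead of it, off the pads' lines. Descending.

Emit:
jog_arm(targets=[[0,0,4,0,0,0],[0,0,7.5,0,0,0],[0,0,10,0,0,0],[0,0,11.5,0,0,0],[0,0,11.5,0,0,0],[0,0,11.5,0,0,0]])

```text
time_s: 15.4
position: [0.571, -0.3849, 0.0267]
tool_rot: [[0.788, 0.616, -0.0], [0.616, -0.788, 0.0], [-0.0, -0.001, -1.0]]
ft_force: [-0.4, 0.2, 1.3]
grip_width: 0.0642
gripper_force: 0.0
```

Emit:
jog_arm(targets=[[0,0,0,0,0,0],[0,0,0,0,0,0],[0,0,0,0,0,0],[0,0,0,0,0,0],[0,0,0,0,0,0]], hand=0)

```text
time_s: 15.82
position: [0.5716, -0.3856, 0.0287]
tool_rot: [[0.788, 0.616, 0.002], [0.616, -0.788, -0.002], [0.001, 0.003, -1.0]]
ft_force: [-0.5, 0.2, 6.9]
grip_width: 0.0386
gripper_force: 30.1
```

Emit:
jog_arm(targets=[[0,0,-2,0,0,0],[0,0,-5,0,0,0],[0,0,-9,0,0,0],[0,0,-12,0,0,0],[0,0,-12,0,0,0],[0,0,-12,0,0,0]])

```text
time_s: 16.32
position: [0.5714, -0.3855, 0.1493]
tool_rot: [[0.788, 0.615, 0.003], [0.615, -0.788, -0.003], [0.001, 0.005, -1.0]]
ft_force: [-0.5, 0.7, -0.7]
grip_width: 0.0384
gripper_force: 30.4
```

```bash
python3 -c "
from h import *
go(tw(-58,0,145),down(-5.6))"
```

```text
GO [  0.85 -16.13   0.35] [ 0.24 -0.14 43.59] at [ 571.4 -385.5  149.3] a 37.99 f [-0.5  0.7 -0.7] w 0.03840232418210631 t 16.3167
```

Emit:
jog_arm(targets=[[0.1,-2.2,0,0,0,7],[0.3,-4.5,0,0,0,14],[0.4,-7,0,0,0,21],[0.6,-9.5,0,0,0,28],[0.7,-12,0,0,0,35],[0.8,-14.5,0,0,0,42],[0.9,-16.1,0,0,0,43.6],[0.9,-16.1,0,0,0,43.6]])

```text
time_s: 16.98
position: [0.477, -0.2498, 0.1458]
tool_rot: [[0.995, -0.098, -0.003], [-0.098, -0.995, 0.003], [-0.003, -0.002, -1.0]]
ft_force: [0.7, -0.6, -0.1]
grip_width: 0.0386
gripper_force: 30.4
```

Emit:
jog_arm(targets=[[0,0,3,0,0,0],[0,0,6,0,0,0],[0,0,6,0,0,0]])

```text
time_s: 17.23
position: [0.4771, -0.2515, 0.0817]
tool_rot: [[0.995, -0.097, -0.007], [-0.097, -0.995, 0.006], [-0.008, -0.005, -1.0]]
ft_force: [-0.4, 0.8, -1.3]
grip_width: 0.0383
gripper_force: 30.5
```

```bash
python3 -c "
from h import *
go(tw(-58,0,42),down(-5.6))
snap('wrist','w4.png')"
```

```text
GO [0.21 0.17 3.97] [-0.3   0.45  0.02] at [ 477.1 -251.5   81.7] a -5.58 f [-0.4  0.8 -1.3] w 0.038289782355357654 t 17.2333
```

View pics/w4.png

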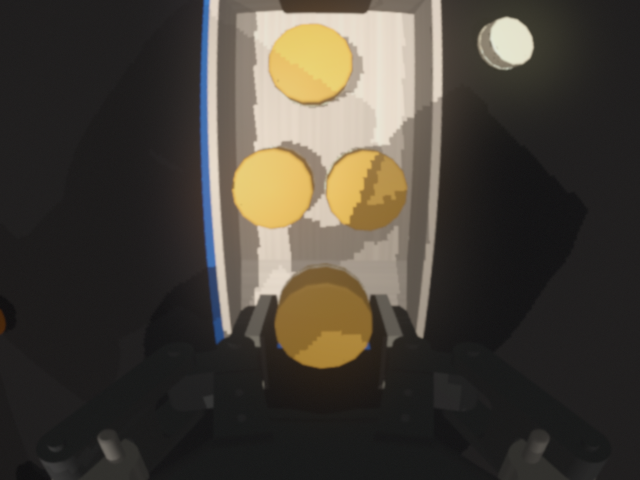

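Wrist: the held cap at (323,317) is centred between the tray walls over the lip's start. The three other caps are clear of it.

Emit:
jog_arm(targets=[[0.6,0.2,1,0,0,0],[1.0,0.2,2.5,0,0,0],[1.0,0.2,4,0,0,0],[1.0,0.2,4,0,0,0],[1.0,0.2,4,0,0,0]])

```text
time_s: 17.7
position: [0.4894, -0.2562, 0.0472]
tool_rot: [[0.995, -0.098, 0.001], [-0.098, -0.995, -0.001], [0.001, 0.0, -1.0]]
ft_force: [-0.6, -1.0, -0.3]
grip_width: 0.0385
gripper_force: 42.3
```

Emit:
jog_arm(targets=[[0,0,0,0,0,0],[0,0,0,0,0,0],[0,0,0,0,0,0],[0,0,-3,0,0,0],[0,0,-7,0,0,0],[0,0,-11,0,0,0],[0,0,-15,0,0,0],[0,0,-15,0,0,0]], hand=0.62)

```text
time_s: 18.37
position: [0.4908, -0.2571, 0.2049]
tool_rot: [[0.995, -0.098, 0.011], [-0.098, -0.995, -0.009], [0.012, 0.008, -1.0]]
ft_force: [0.7, 0.3, -0.5]
grip_width: 0.0529
gripper_force: 0.0
```

```bash
python3 look.py x scene; python3 - <<'E'
from h import *
d=snap('scene');P=cloud(d);x,y,z=P[...,0],P[...,1],P[...,2]
for n in ['top','scene']:
    d=snap(n);P=cloud(d);x,y,z=P[...,0],P[...,1],P[...,2]
    m=(x>.59)&(x<.66)&(y>-.32)&(y<-.22)&(z>.07)&(z<.108); print('tab',rect(P[m]),m.sum(),mm(P[m].max(0)),mm(np.median(P[m],0)))
    m=(x>.4)&(x<.66)&(y>-.34)&(y<-.18)&(z>.034)&(z<.05);print('rim',rect(P[m]))
go(tw(87,0,200),down(84.4))
E
```

```text
scene 26 [364.4 284.1] [22.6 10.7] z 53.1
scene 27 [461.   47.9] [ 7.3 13.6] z 59.1
scene 824 [ 519.  -250.7] [78. 81.] z 30.7
scene 143 [ 596.2 -249.8] [57.5 27.2] z 30.4
knob [493.6 215.7 220.1]
tab (array([ 619.9, -265.5]), array([46.3, 10.6]), 84.53) 113 [ 626.4 -242.1  103.7] [ 618.9 -265.5   96. ]
rim (array([ 534.9, -257.1]), array([103.8, 174.8]), 84.3)
tab (array([ 623.6, -268.1]), array([45.9, 12.7]), 83.59) 271 [ 632.1 -245.9  100.5] [ 626.9 -268.1   90.6]
rim (array([ 539.4, -260.6]), array([104.4, 182.8]), 84.05)
GO [13.54 -0.12 -0.45] [-1.200e-01  2.000e-02 -9.002e+01] at [ 488.2 -255.2  195.7] a -5.62 f [ 0.1 -0.4 -1. ] w 0.05278257985742243 t 18.5667
```

Emit:
jog_arm(targets=[[2,0,0,0,0,-7],[4,0,0,0,0,-14],[6,0,0,0,0,-21],[8,0,0,0,0,-28],[10,0,0,0,0,-35],[12,0,0,0,0,-42],[13.5,0,0,0,0,-49],[13.5,0,0,0,0,-56]])

```text
time_s: 19.23
position: [0.6246, -0.2686, 0.1936]
tool_rot: [[0.632, 0.775, -0.003], [0.775, -0.632, 0.002], [-0.0, -0.003, -1.0]]
ft_force: [0.1, -0.8, 0.4]
grip_width: 0.0527
gripper_force: 0.0
```

Emit:
jog_arm(targets=[[0,0,0,0,0,-7],[0,0,0,0,0,-14],[0,0,0,0,0,-21],[0,0,0,0,0,-28],[0,0,0,0,0,-34],[0,0,0,0,0,-34],[0,0,0,0,0,-34]])

```text
time_s: 19.82
position: [0.6227, -0.2687, 0.195]
tool_rot: [[0.101, 0.995, -0.002], [0.995, -0.101, 0.002], [0.001, -0.002, -1.0]]
ft_force: [-0.2, -0.6, 0.6]
grip_width: 0.0531
gripper_force: 0.0
```

```bash
python3 -c "
from h import *
go([.6218,-.2668,.077],down(84.4))
snap('wrist','w5.png')"
```

```text
GO [ 0.16 -0.08 11.8 ] [-0.14 -0.07 -0.21] at [ 622.7 -268.7  195. ] a 84.19 f [-0.2 -0.6  0.6] w 0.05307575056162269 t 19.8167
```

View pics/w5.png

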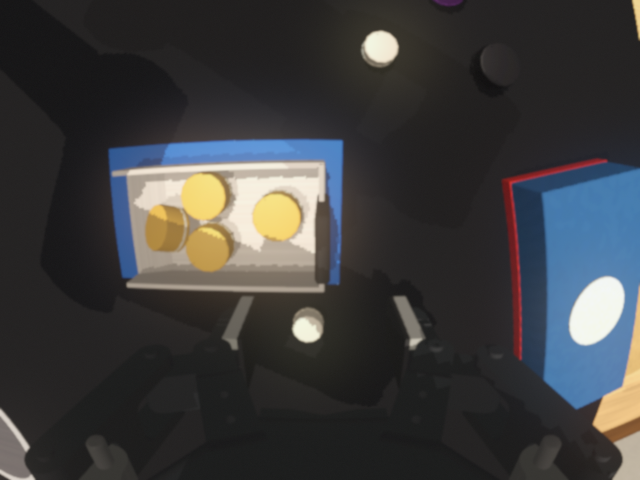

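Wrist: four caps are in the tray, with the one on the lip at (165,228) leaning. The tab at (322,243) is centred between the fingers (columns 238–410).

Emit:
jog_arm(targets=[[0.2,-0.1,4,0,0,0],[0.2,-0.1,8,0,0,0],[0.2,-0.1,10.5,0,0,0],[0.2,-0.1,11.8,0,0,0],[0.2,-0.1,11.8,0,0,0],[0.2,-0.1,11.8,0,0,0]])

```text
time_s: 20.37
position: [0.6222, -0.2667, 0.0783]
tool_rot: [[0.1, 0.995, -0.001], [0.995, -0.1, 0.001], [0.001, -0.001, -1.0]]
ft_force: [-0.6, 0.7, 0.4]
grip_width: 0.0531
gripper_force: 0.0
```

Emit:
jog_arm(targets=[[0,0,0,0,0,0],[0,0,0,0,0,0],[0,0,0,0,0,0],[0,0,0,0,0,0],[0,0,0,0,0,0],[0,0,0,0,0,0],[0,0,0,0,0,0]], hand=0, newtons=110)

```text
time_s: 20.95
position: [0.6226, -0.267, 0.0799]
tool_rot: [[0.098, 0.995, 0.002], [0.995, -0.098, -0.001], [-0.001, 0.002, -1.0]]
ft_force: [-1.7, 0.9, 6.0]
grip_width: 0.0086
gripper_force: 107.9
```

Emit:
jog_arm(targets=[[0,0,-0.4,0,0,0],[0,0,-1,0,0,0],[0,0,-2,1.5,0,0],[0,0,-3,3,0,0],[0,0,-4,4.5,0,0],[0,0,-5,6,0,0],[0,0,-5,6,0,0],[0,0,-5,6,0,0]])

```text
time_s: 21.62
position: [0.6225, -0.2667, 0.1286]
tool_rot: [[0.098, 0.99, -0.103], [0.995, -0.097, 0.01], [-0.0, -0.103, -0.995]]
ft_force: [-1.1, -0.1, -3.8]
grip_width: 0.0088
gripper_force: 107.4
```

```bash
python3 -c "
from h import *
go([.6218,-.2668,.127],down(84.4));s=env.observe();print(s['tool_rot'])
snap('scene','s5.png')"
```

```text
GO [-0.02 -0.05  0.17] [-5.92  0.01 -0.01] at [ 622.5 -266.7  128.6] a 84.39 f [-1.1 -0.1 -3.8] w 0.008799455236031305 t 21.6167
[[ 9.77823877e-02  9.89895218e-01 -1.02694025e-01]
 [ 9.95207804e-01 -9.72790844e-02  9.90997188e-03]
 [-1.80146987e-04 -1.03170916e-01 -9.94663626e-01]]
```

View pics/s5.png

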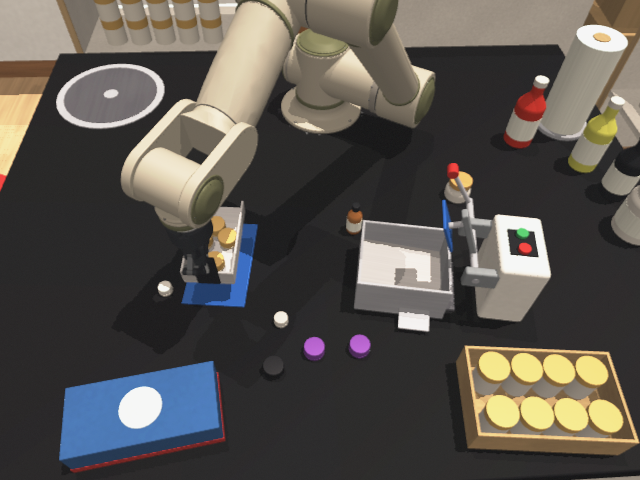

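Scene: the tray is held with the caps inside and the spout slightly up. The lever is up, with its pad clear of the hopper mouth.

```bash
cat >> h.py <<'E'
def tip(a,th): # th deg spout down
    return down(a)@Ro.from_rotvec([-np.radians(th),0,0]).as_matrix()
def dump(xs,th,zs=118,y=-15): # TCP for spout at feeder (xs,y,zs)
    t=np.radians(th);return fw(xs+175*np.cos(t)-58*np.sin(t),y,zs+175*np.sin(t)+58*np.cos(t))
E
python3 -c "
from h import *
go(fw(120,-15,270),tip(79.5,0))
"
```

```text
GO [ 36.24   4.03 -14.69] [-5.99  0.23  4.88] at [ 622.1 -266.6  128. ] a 84.38 f [-0.1 -0.4 -3.2] w 0.00859868418341943 t 21.6667
```

Emit:
jog_arm(targets=[[0.5,0.1,-1,0,0,0],[1.5,0.2,-3,0,0,0],[3,0.4,-5.5,0,0,0],[5,0.6,-8,0,0,0],[7.5,0.9,-10.5,0,0,0.5],[10,1.2,-12.8,0,0,1],[12.5,1.4,-14,0,0,1.5],[15,1.7,-14.7,0,0,2]])

```text
time_s: 22.33
position: [0.6694, -0.1191, 0.2757]
tool_rot: [[0.133, 0.986, -0.101], [0.991, -0.133, 0.009], [-0.004, -0.101, -0.995]]
ft_force: [0.1, 0.2, -3.1]
grip_width: 0.0087
gripper_force: 107.4
```

Emit:
jog_arm(targets=[[2.5,0.3,0,0,0,0.3],[5,0.5,0,0,0,0.6],[7.5,0.8,0,0,0,1],[10,1.1,0,0,0,1.3],[12.5,1.4,0,0,0,1.6],[15,1.6,0,0,0,2],[17,1.8,0,0,0,2.4],[19,2,0,0,0,2.8]])

```text
time_s: 23.0
position: [0.7138, 0.0667, 0.2704]
tool_rot: [[0.18, 0.978, -0.104], [0.984, -0.18, 0.01], [-0.009, -0.104, -0.994]]
ft_force: [-0.7, -1.1, -3.4]
grip_width: 0.0087
gripper_force: 107.4
```

```bash
python3 -c "
from h import *
go(fw(120,-15,270),tip(79.5,0));print(env.observe()['q'])
"
```

```text
GO [ 2.13 -0.5   0.07] [-5.99  0.5   0.09] at [713.8  66.7 270.4] a 79.62 f [-0.7 -1.1 -3.4] w 0.008732549989510343 t 23.0
[ -4.14484729  43.07555238  32.84195188   0.16737302 110.09651111
   6.31158216]
```

Emit:
jog_arm(targets=[[0.5,-0.1,0,-1,0,0],[1,-0.3,0,-2,0.1,0],[1.6,-0.4,0,-3.5,0.2,0],[2.1,-0.5,0,-5,0.3,0],[2.1,-0.5,0,-6,0.5,0.1],[2.1,-0.5,0,-6,0.5,0.1],[2.1,-0.5,0,-6,0.5,0.1]])

```text
time_s: 23.58
position: [0.7125, 0.0868, 0.2709]
tool_rot: [[0.182, 0.983, -0.0], [0.983, -0.182, -0.0], [-0.0, -0.0, -1.0]]
ft_force: [0.0, 0.0, -3.2]
grip_width: 0.0089
gripper_force: 107.5
```

```bash
python3 look.py x top; python3 - <<'E'
from h import *
snap('top','t6.png')
go(fw(120,-15,270),tip(79.5,0))
for th,xs,zs in [(10,-30,150),(20,-10,130),(28,0,122),(36,8,118),(44,10,118),(52,10,118)]:
    print(th,end=' ');go(dump(xs,th,zs),tip(79.5,th))
E
```

```text
knob [486.2 223.8 226.9]
GO [ 0.21 -0.05  0.05] [-0.02  0.01 -0.03] at [712.8  86.5 270.5] a 79.47 f [-1.  -0.1 -2.7] w 0.008819335753759037 t 23.6833
10 GO [0.21 1.18 3.3 ] [-10.02   0.02  -0.03] at [712.8  86.5 270.5] a 79.47 f [-1.  -0.1 -2.7] w 0.008819335753759037 t 23.6833
20 GO [0.21 1.42 2.62] [-2.002e+01  2.000e-02 -3.000e-02] at [712.8  86.5 270.5] a 79.47 f [-1.  -0.1 -2.7] w 0.008819335753759037 t 23.6833
28 GO [0.21 0.68 1.52] [-2.802e+01  2.000e-02 -3.000e-02] at [712.8  86.5 270.5] a 79.47 f [-1.  -0.1 -2.7] w 0.008819335753759037 t 23.6833
36 GO [ 0.21 -0.5   0.27] [-3.602e+01  2.000e-02 -3.000e-02] at [712.8  86.5 270.5] a 79.47 f [-1.  -0.1 -2.7] w 0.008819335753759037 t 23.6833
44 GO [ 0.21 -2.49 -1.07] [-4.402e+01  3.000e-02 -2.000e-02] at [712.8  86.5 270.5] a 79.47 f [-1.  -0.1 -2.7] w 0.008819335753759037 t 23.6833
52 GO [ 0.21 -4.84 -2.11] [-5.202e+01  3.000e-02 -2.000e-02] at [712.8  86.5 270.5] a 79.47 f [-1.  -0.1 -2.7] w 0.008819335753759037 t 23.6833
```

View pics/t6.png

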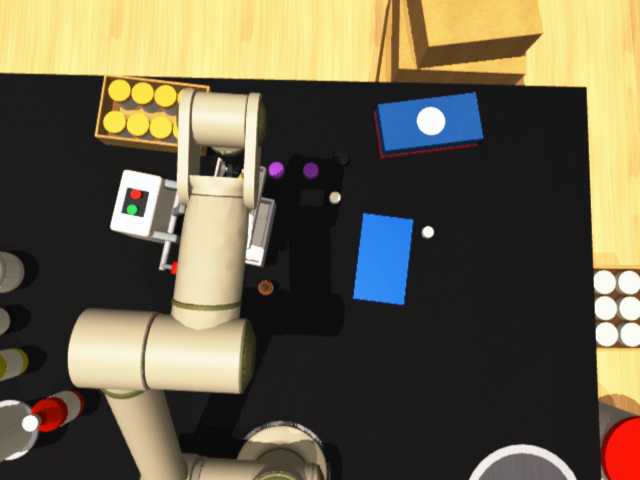

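Top: the tray is over the hopper, hidden under the wrist. The mat at (383,258) is empty and no gold cap is left on the counter.

Emit:
jog_arm(targets=[[0.1,0.4,1.1,-3.5,0,0],[0.2,0.8,2.2,-7,0,0],[0.2,1.2,3.3,-10,0,0],[0.2,1.3,3.1,-13.5,0,0],[0.2,1.4,2.9,-17,0,0],[0.2,1.4,2.6,-20,0,0],[0.2,1.1,2.1,-24,0,0],[0.2,0.7,1.5,-28,0,0]])

```text
time_s: 24.35
position: [0.72, 0.087, 0.2552]
tool_rot: [[0.183, 0.867, 0.463], [0.983, -0.161, -0.086], [-0.0, 0.471, -0.882]]
ft_force: [0.6, -0.4, -3.5]
grip_width: 0.0091
gripper_force: 107.6
```

```bash
python3 - <<'E'
from h import *
for th,xs,zs in [(28,0,122),(36,8,118),(44,10,118),(52,10,118)]:
    print(th,end=' ');go(dump(xs,th,zs),tip(79.5,th))
E
```

```text
28 GO [ 0.03 -0.01 -0.02] [ 0.1   0.04 -0.04] at [720.   87.  255.2] a 79.45 f [ 0.6 -0.4 -3.5] w 0.009112084957003006 t 24.35
36 GO [ 0.03 -0.46 -1.67] [-7.9   0.04 -0.04] at [720.   87.  255.2] a 79.45 f [ 0.6 -0.4 -3.5] w 0.009112084957003006 t 24.35
44 GO [ 0.03 -1.58 -3.8 ] [-15.9    0.04  -0.04] at [720.   87.  255.2] a 79.45 f [ 0.6 -0.4 -3.5] w 0.009112084957003006 t 24.35
52 GO [ 0.03 -3.17 -5.82] [-23.9    0.04  -0.03] at [720.   87.  255.2] a 79.45 f [ 0.6 -0.4 -3.5] w 0.009112084957003006 t 24.35
```

Emit:
jog_arm(targets=[[0,-0.2,-0.8,-4,0,0],[0,-0.5,-1.7,-8,0,0],[0,-1,-2.7,-12,0,0],[0,-1.6,-3.8,-16,0,0],[0,-2.3,-4.8,-20,0,0],[0,-3.2,-5.8,-24,0,0],[0,-3.2,-5.8,-24,0,0],[0,-3.2,-5.8,-24,0,0]])

```text
time_s: 25.02
position: [0.665, 0.0974, 0.2916]
tool_rot: [[0.183, 0.607, 0.774], [0.983, -0.112, -0.144], [-0.001, 0.787, -0.617]]
ft_force: [-0.3, -0.5, -2.9]
grip_width: 0.009
gripper_force: 107.9
```

Emit:
jog_arm(targets=[[0,0,0,0,0,0],[0,0,0,0,0,0],[0,0,0,0,0,0],[0,0,0,0,0,0],[0,0,0,0,0,0],[0,0,0,0,0,0],[0,0,0,0,0,0],[0,0,0,0,0,0]])

```text
time_s: 25.68
position: [0.6656, 0.0974, 0.2918]
tool_rot: [[0.183, 0.605, 0.775], [0.983, -0.112, -0.144], [-0.0, 0.788, -0.615]]
ft_force: [0.0, -0.2, -2.7]
grip_width: 0.0086
gripper_force: 107.9
```

```bash
python3 - <<'E'
from h import *
d=snap('scene','s7.png');go(dump(10,52,118),tip(79.5,52))
cv2.imwrite('pics/s7c.png',cv2.resize(d['frame'][120:360,300:620,::-1],None,fx=2.4,fy=2.4))
E
python3 look.py x
```

```text
GO [-0.   -0.01  0.02] [ 0.02  0.02 -0.01] at [665.5  97.4 291.8] a 79.48 f [-0.8  1.4 -2.1] w 0.008528131667378265 t 25.7333
top 213 [566.   83.8] [37.5 37.2] z 59.2
scene 29 [364.1 285.7] [24.2  7.9] z 53.1
scene 47 [460.8  45.8] [10.6 21.8] z 58.7
scene 93 [579.4  73.3] [36.  17.5] z 53.1
scene 183 [603.9 144.6] [37.9 19.3] z 50.7
knob [493.1 216.2 220.4]
```

View pics/s7c.png

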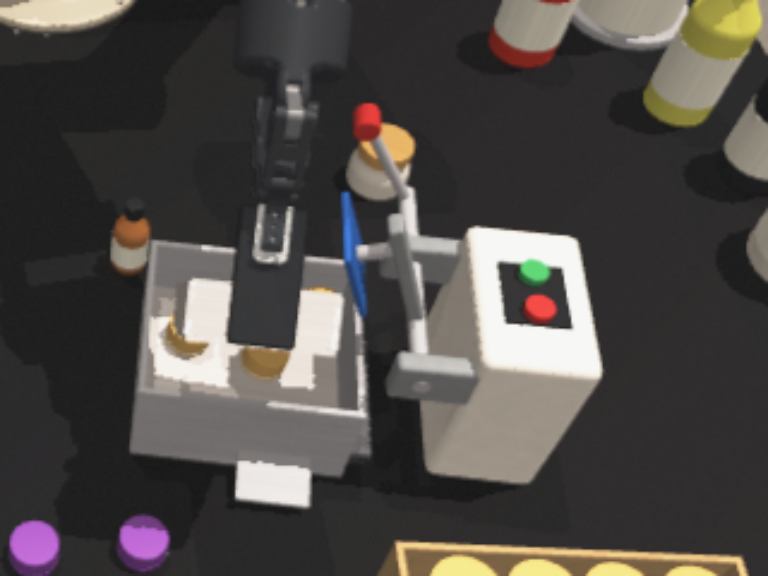

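The caps slid out, and some are visible in the hopper at crop (188,335), (265,360) and (320,290). Backing up to count them.

Emit:
jog_arm(targets=[[0,1.5,-1.2,0,0,0],[0,3.5,-2.7,0,0,0],[0,6,-4.7,0,0,0],[0,8.5,-6.6,0,0,0],[0,9.5,-7.4,0,0,0],[0,9.5,-7.4,0,0,0]])

```text
time_s: 26.33
position: [0.6659, 0.0975, 0.4171]
tool_rot: [[0.182, 0.599, 0.78], [0.983, -0.112, -0.144], [0.001, 0.793, -0.609]]
ft_force: [-0.7, 0.0, -1.8]
grip_width: 0.0085
gripper_force: 108.0
```

```bash
python3 - <<'E'
from h import *
go(fw(150,-150,330),tip(79.5,20))
E
python3 look.py x
```

```text
GO [-13.54  -2.17  11.45] [32.47 -0.06 -0.06] at [665.9  97.5 417.1] a 79.49 f [-0.7  0.  -1.8] w 0.008528875841524335 t 26.3333
top 101 [589.6 139.9] [21.1 34.7] z 52.6
top 213 [565.6  83.3] [36.2 37.8] z 59.1
scene 28 [364.3 284.8] [22.3  9.5] z 53.0
scene 44 [460.5  47.9] [ 9.6 20.8] z 57.3
scene 582 [545.  179.3] [76.7 27.7] z 60.3
scene 298 [571.   82.2] [35.6 39.2] z 57.7
scene 295 [593.1 146. ] [36.6 40.5] z 51.3
knob [493.  216.1 220.6]
```

Emit:
jog_arm(targets=[[-3,0,0,0,0,0],[-7,-0.3,1.5,4,0,0],[-11,-0.7,3,8,0,0],[-15,-1,5,13,0,0],[-19,-1.4,7,18,0,0],[-22,-1.8,9,23,0,0],[-25,-2.2,11,28,0,0],[-28,-2.2,11.5,32.4,0,0]])

```text
time_s: 27.1
position: [0.69, -0.1946, 0.3175]
tool_rot: [[0.184, 0.93, 0.319], [0.983, -0.175, -0.058], [0.002, 0.324, -0.946]]
ft_force: [-0.1, -0.7, -3.3]
grip_width: 0.0089
gripper_force: 107.8
```

```bash
python3 - <<'E'
from h import *
for n in ['top','scene']:
    d=snap(n);P=cloud(d);F=d['frame'].astype(int)
    m=(F[...,2]>F[...,0]+50)&(abs(P[...,2])<.012)&(P[...,0]>.38)&(P[...,0]<.68)&(P[...,1]>-.36)&(P[...,1]<-.15)
    print(n,rect(P[m]),m.sum(),mm(P[m].mean(0)))
go([.6226,-.267,.15],down(84.4))
E
```

```text
top (array([ 523.2, -274.1]), array([ 90.2, 221.7]), 83.24) 1208 [ 469.9 -277.4    3.3]
scene (array([ 530.4, -255. ]), array([131.8, 223. ]), 83.9) 2434 [ 592.  -263.     2.3]
GO [ -8.1  -10.57  14.17] [19.09  0.87 -5.22] at [ 690.4 -197.6  318.5] a 79.13 f [-0.2  0.4 -2.6] w 0.009271619266849525 t 27.2
```

Emit:
jog_arm(targets=[[-1.2,-1.5,2,3,0.1,-0.8],[-2.4,-3,4,6,0.3,-1.6],[-3.6,-4.6,6,9,0.4,-2.5],[-4.8,-6.2,8,12,0.5,-3.4],[-6,-7.8,10,15,0.7,-4.2],[-7.2,-9.4,12,17.5,0.8,-4.8],[-7.8,-11,14,19.1,0.9,-5.2],[-7.8,-11,14,19.1,0.9,-5.2]])

```text
time_s: 27.87
position: [0.6175, -0.2582, 0.1484]
tool_rot: [[0.093, 0.996, -0.002], [0.996, -0.093, 0.004], [0.004, -0.003, -1.0]]
ft_force: [-1.0, 0.8, -3.4]
grip_width: 0.0084
gripper_force: 107.7
```

Emit:
jog_arm(targets=[[0,0,0,0,0,0],[0,0,0,0,0,0]])

```text
time_s: 28.03
position: [0.6212, -0.2582, 0.1565]
tool_rot: [[0.092, 0.996, 0.011], [0.996, -0.092, -0.002], [-0.001, 0.011, -1.0]]
ft_force: [0.6, 0.4, -2.4]
grip_width: 0.0085
gripper_force: 107.7
```

```bash
python3 - <<'E'
from h import *
go([.617,-.263,.080],down(84.4))
E
```

```text
GO [-0.51 -0.46  7.64] [0.66 0.08 0.33] at [ 621.2 -258.2  156.5] a 84.73 f [ 0.6  0.4 -2.4] w 0.00849240787733266 t 28.0333
```

Emit:
jog_arm(targets=[[-0.3,-0.2,2,0.3,0,0],[-0.5,-0.5,4,0.6,0,0],[-0.5,-0.5,5.5,0.6,0,0],[-0.5,-0.5,6.5,0.6,0,0],[-0.5,-0.5,7.2,0.6,0,0],[-0.5,-0.5,7.2,0.6,0,0],[-0.5,-0.5,7.2,0.6,0,0]])

```text
time_s: 28.62
position: [0.6162, -0.263, 0.0843]
tool_rot: [[0.092, 0.996, -0.0], [0.996, -0.092, -0.001], [-0.001, 0.0, -1.0]]
ft_force: [-0.3, 0.8, -3.0]
grip_width: 0.0088
gripper_force: 107.6
```

```bash
python3 - <<'E'
from h import *
go([.617,-.263,.080],down(84.4))
E
```

```text
GO [0.   0.08 0.43] [0.   0.07 0.35] at [ 616.2 -263.    84.3] a 84.75 f [-0.3  0.8 -3. ] w 0.008823255789683552 t 28.6167
```

Emit:
jog_arm(targets=[[0,0,0.2,0,0,0],[0,0,0.4,0,0,0],[0,0,0.5,0,0,0],[0,0,0.5,0,0,0]])

```text
time_s: 28.95
position: [0.6162, -0.2632, 0.08]
tool_rot: [[0.092, 0.996, 0.001], [0.996, -0.092, -0.002], [-0.002, 0.001, -1.0]]
ft_force: [-1.0, 1.5, 3.9]
grip_width: 0.0084
gripper_force: 109.0
```

Emit:
jog_arm(targets=[[0,0,0,0,0,0],[0,0,0,0,0,0],[0,0,0,0,0,0],[0,0,0,0,0,0],[0,0,-4,0,0,0],[0,0,-8,0,0,0],[0,0,-12,0,0,0],[0,0,-16,0,0,0]], hand=0.5, newtons=40)

```text
time_s: 29.62
position: [0.6156, -0.2627, 0.2403]
tool_rot: [[0.092, 0.996, -0.002], [0.996, -0.092, -0.0], [-0.0, -0.002, -1.0]]
ft_force: [0.2, -0.7, 0.4]
grip_width: 0.0426
gripper_force: 0.0
```

Emit:
jog_arm(targets=[[2,0,-3,0,0,0],[5,0,-6,0,0,0],[7,0,-7,0,0,0],[10,0,-7,0,0,0],[10,0,-7,0,0,0]])

```text
time_s: 30.03
position: [0.6257, -0.1588, 0.3098]
tool_rot: [[0.087, 0.996, 0.001], [0.996, -0.087, -0.0], [0.0, 0.001, -1.0]]
ft_force: [-0.2, -0.7, 0.0]
grip_width: 0.043
gripper_force: 0.0
```

```bash
python3 - <<'E'
from h import *
d=snap('scene','s8.png')
cv2.imwrite('pics/s8c.png',cv2.resize(d['frame'][140:360,150:560,::-1],None,fx=1.9,fy=1.9))
for n in ['top','scene']:
    P=cloud(snap(n));x,y,z=P[...,0],P[...,1],P[...,2]
    m=(x>.4)&(x<.66)&(y>-.34)&(y<-.18)&(z>.034)&(z<.05);print('rim',rect(P[m]))
go(fw(-125,81,300),down(79.5))
E
python3 look.py x
```

```text
rim (array([ 528.2, -254.4]), array([103.8, 176.7]), 84.82)
rim (array([ 533.1, -257.7]), array([104. , 182.9]), 84.96)
GO [ 37.72 -17.09   0.8 ] [-0.13  0.04  5.25] at [ 625.1 -163.5  307.9] a 84.75 f [ 0.1 -0.8  0.5] w 0.04297555207166483 t 30.1833
top 209 [590.7 147. ] [36.6 37.7] z 52.6
top 214 [565.6  83.3] [36.  37.9] z 59.3
top 271 [541.8 181.2] [71.3 24. ] z 63.9
knob [485.7 218.7 225.1]
scene 28 [363.3 285. ] [23.  9.] z 53.9
scene 40 [460.8  48.2] [ 9.5 18.6] z 58.7
scene 594 [545.2 180. ] [74.7 28.4] z 60.5
scene 295 [571.4  81.7] [36.7 39.1] z 57.6
scene 306 [593.5 145.7] [37.7 39.2] z 50.8
knob [493.9 215.2 219.6]
```

View pics/s8c.png

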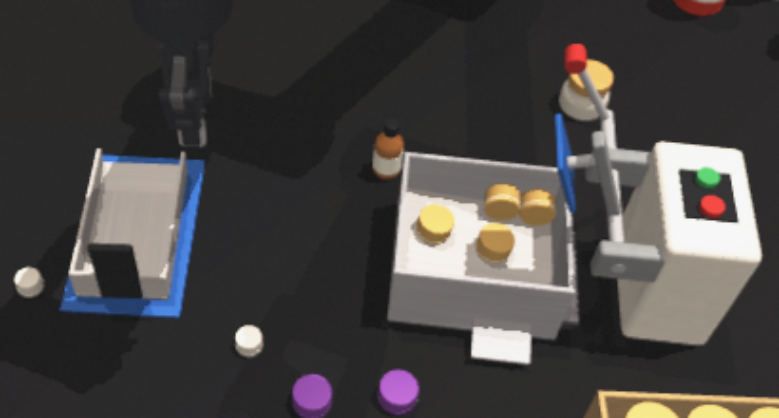

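All four gold caps are in the hopper, at crop (435,222), (495,242), (503,200) and (537,207). The tray stands on its mat. Next is the lever.

Emit:
jog_arm(targets=[[3,-2.5,-1,0,0,1],[6,-5,-1.5,0,0,2],[9.5,-7.5,-1.5,0,0,3],[13,-10,-1.5,0,0,4],[16.5,-12.5,-1.5,0,0,5],[20,-15,-1.5,0,0,5.3],[23.5,-16.5,-1.5,0,0,5.3],[27,-17,-1.5,0,0,5.3]])

```text
time_s: 30.95
position: [0.4788, 0.122, 0.3239]
tool_rot: [[0.185, 0.983, -0.001], [0.983, -0.185, -0.0], [-0.001, -0.001, -1.0]]
ft_force: [1.4, -0.9, 0.5]
grip_width: 0.0428
gripper_force: 0.0
```

```bash
python3 - <<'E'
from h import *
go([.489,.2273,.225],down(79.2))
E
```

```text
GO [10.54 -0.94  9.89] [-0.08  0.04  0.13] at [478.8 122.  323.9] a 79.33 f [ 1.4 -0.9  0.5] w 0.042824495015537936 t 30.95
```

Emit:
jog_arm(targets=[[3.5,-0.3,0,0,0,0],[7,-0.6,0,0,0,0],[10,-0.9,0,0,0,0],[10.5,-0.9,2,0,0,0],[10.5,-0.9,5.5,0,0,0],[10.5,-0.9,9,0,0,0],[10.5,-0.9,10,0,0,0],[10.5,-0.9,10,0,0,0]])

```text
time_s: 31.62
position: [0.4903, 0.225, 0.2201]
tool_rot: [[0.185, 0.983, -0.008], [0.983, -0.185, -0.002], [-0.003, -0.008, -1.0]]
ft_force: [-0.6, 0.6, -0.1]
grip_width: 0.0429
gripper_force: 0.0
```

Emit:
jog_arm(targets=[[0,0,0,0,0,0],[0,0,0,0,0,0],[0,0,0,0,0,0],[0,0,0,0,0,0],[0,0,0,0,0,0]], hand=0, newtons=40)

```text
time_s: 32.03
position: [0.4888, 0.2259, 0.2242]
tool_rot: [[0.183, 0.983, -0.007], [0.983, -0.183, -0.001], [-0.002, -0.007, -1.0]]
ft_force: [-12.5, -0.1, 0.4]
grip_width: 0.0228
gripper_force: 43.1
```

```bash
python3 - <<'E'
from h import *
go(fw(-125,81,221.5))
for q in np.arange(1.3,-.1,-.1): a=q-.178; print(round(q,2),round((125-101.6*np.cos(a)-80.9)/10,2),round((221.5-130-101.6*np.sin(a))/10,2))
E
```

```text
GO [0.2  0.03 0.27] [0. 0. 0.] at [488.8 225.9 224.2] a 79.43 f [-12.5  -0.1   0.4] w 0.022817058466464993 t 32.0333
1.3 0.0 -0.0
1.2 -0.89 0.48
1.1 -1.73 1.05
1.0 -2.51 1.71
0.9 -3.21 2.44
0.8 -3.85 3.23
0.7 -4.4 4.08
0.6 -4.86 4.99
0.5 -5.23 5.93
0.4 -5.5 6.91
0.3 -5.67 7.91
0.2 -5.75 8.93
0.1 -5.72 9.94
-0.0 -5.59 10.95
```

Emit:
jog_arm(targets=[[-0.9,0,0.5,0,0,0],[-1.7,0,1.1,0,0,0],[-2.5,0,1.7,0,0,0],[-3.2,0,2.4,0,0,0],[-3.9,0,3.2,0,0,0],[-4.4,0,4.1,0,0,0],[-4.9,0,5,0,0,0],[-5.2,0,5.9,0,0,0]])

```text
time_s: 32.7
position: [0.4793, 0.1749, 0.1654]
tool_rot: [[0.184, 0.983, -0.005], [0.983, -0.184, 0.001], [-0.0, -0.006, -1.0]]
ft_force: [-14.0, -0.1, 6.8]
grip_width: 0.0229
gripper_force: 46.9
```

Emit:
jog_arm(targets=[[-0.3,0,1,0,0,0],[-0.4,0,2,0,0,0],[-0.5,0,3,0,0,0],[-0.5,0,4,0,0,0],[-0.4,0,4.7,0,0,0],[-0.4,0,5.2,0,0,0],[-0.4,0,5.3,0,0,0],[-0.4,0,5.3,0,0,0]])

```text
time_s: 33.37
position: [0.4786, 0.1707, 0.1151]
tool_rot: [[0.183, 0.983, -0.004], [0.983, -0.183, -0.001], [-0.001, -0.004, -1.0]]
ft_force: [-22.4, -4.3, 35.0]
grip_width: 0.0232
gripper_force: 54.2
```

```bash
python3 - <<'E'
from h import *
go(fw(-125,25,112))
E
python3 look.py x
```

```text
GO [0.21 0.02 0.31] [0. 0. 0.] at [478.6 170.7 115.1] a 79.45 f [-22.4  -4.3  35. ] w 0.02324174987586985 t 33.3667
top 55 [588.6 134.3] [10.8 30.8] z 53.6
top 214 [565.6  83.4] [35.9 37.9] z 59.1
top 26 [553.9 204.4] [22.9  7.7] z 63.8
top 41 [541.6 149. ] [20.8 13.4] z 62.8
scene 37 [355.6 284.7] [ 9.7 35.8] z 53.8
scene 69 [535.3 156.1] [17.1 36.9] z 64.8
scene 300 [570.7  80.8] [38.6 38.9] z 57.9
scene 138 [604.  130.9] [38. 38.] z 51.3
```

Emit:
jog_arm(targets=[[0,0,0,0,0,0],[0,0,0,0,0,0],[0,0,0,0,0,0],[0,0,-3,0,0,0],[0,0,-7,0,0,0],[0,0,-11,0,0,0],[0,0,-15,0,0,0]], hand=0.5)

```text
time_s: 34.05
position: [0.4809, 0.1708, 0.2637]
tool_rot: [[0.184, 0.983, -0.001], [0.983, -0.184, -0.0], [-0.0, -0.001, -1.0]]
ft_force: [0.7, -0.2, 0.5]
grip_width: 0.0425
gripper_force: 0.0
```

Emit:
jog_arm(targets=[[-4,0,0,0,0,0],[-8,0,0,0,0,0],[-12,0,0,0,0,0],[-16,0,0,0,0,0],[-20,0,0,0,0,0],[-20,0,0,0,0,0],[-20,0,0,0,0,0]])

```text
time_s: 34.63
position: [0.4443, -0.0276, 0.2619]
tool_rot: [[0.188, 0.982, -0.001], [0.982, -0.188, -0.001], [-0.001, -0.001, -1.0]]
ft_force: [0.3, 0.4, -0.6]
grip_width: 0.0427
gripper_force: 0.0
```

```bash
python3 look.py x; python3 fd.py | grep knob; python3 - <<'E'
from h import *
d=snap('scene');cv2.imwrite('pics/s9c.png',cv2.resize(d['frame'][140:360,150:560,::-1],None,fx=1.9,fy=1.9))
E
```

```text
top 59 [587.2 134.9] [10.5 33.2] z 54.7
top 208 [566.  84.] [37.3 37.1] z 59.2
top 259 [541.7 180.9] [71.9 24.3] z 63.5
top 43 [351.8 286.6] [ 6.9 33.6] z 55.6
knob [477.3 173.2 121.1]
scene 42 [357.8 284.6] [10.1 37.3] z 53.4
scene 39 [459.9  46.2] [ 9.4 15.7] z 59.0
scene 75 [534.2 157.8] [15.2 36.9] z 64.2
scene 290 [571.   81.1] [37.5 38.4] z 57.7
scene 156 [603.  131.5] [41.  37.8] z 51.5
knob [485.2 169.5 115.5]
knob 90 [477.3 173.2 121.4] [464.7 163.2 111.9] [489.9 184.3 128.3] feeder frame [-124.7   23.7] [-136.5   15.1] [-113.2   35.1]
knob 94 [485.1 169.5 115.5] [468.7 159.7 101.9] [494.6 181.6 124.9] feeder frame [-120.8   24.2] [-136.9   15.2] [-112.2   36.5]
```

View pics/s9c.png

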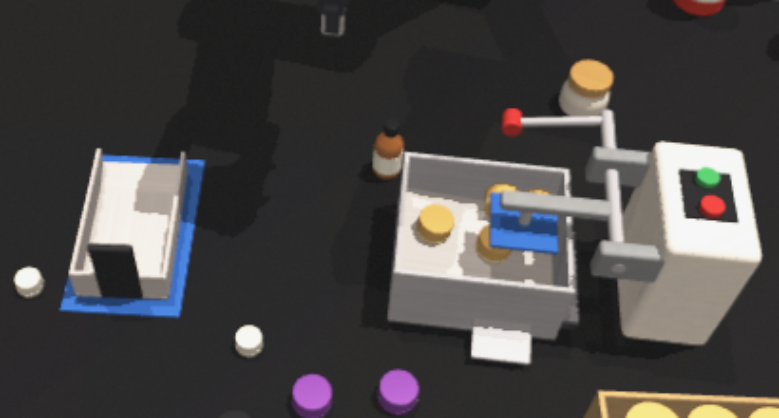

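Scene: the lever is down with the pad in the mouth, all caps are in the hopper and the tray is on the mat. I'll check the lever angle from the rod's slope.

```bash
python3 - <<'E'
from h import *
for n in ['top','scene']:
    for k in range(2):
        P=cloud(snap(n)).reshape(-1,3)*1000
        c,s=np.cos(FY),np.sin(FY);e=P[:,:2]-FE*1000+([2.2,-1.5] if n=='top' else [-2.2,1.5])
        fx=e@[c,s];fy=e@[-s,c]
        m=(abs(fx+125)<9)&(fy>42)&(fy<108)&(P[:,2]>95)&(P[:,2]<150);b=np.polyfit(fy[m],P[m,2],1)
        r=P[m,2]-np.polyval(b,fy[m]);o=abs(r)<5;b=np.polyfit(fy[m][o],P[m,2][o],1)
        print(n,m.sum(),o.sum(),'q',round(.178-np.arctan(b[0]),3),'z at 125',np.polyval(b,125).round(1))
E
```

```text
top 131 123 q -0.028 z at 125 135.8
top 128 124 q -0.009 z at 125 134.8
scene 152 145 q 0.006 z at 125 132.2
scene 152 147 q -0.0 z at 125 132.3
```

The rod's slope gives q ≈ 0, so the lever is fully down. Handing in.

```bash
python3 -c "
from rig import env
print(env.close_job())"
```

```text
the job is handed in; nothing more can be done
None
```

The job is handed in: on the last camera check all four gold caps found (three were loose on the counter) were in the hopper, the tray stood on its mat and the lever was fully down; no verdict came back.

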